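Unstack the washed pour-over set and put each piece in its place

ROBOT

A 6-joint arm with a two-finger parallel gripper is mounted at the origin on the work surface. World frame = base frame: x ahead of the robot, y to its left, z up, the work surface at z = 0. Lengths are in mm, angles in rad, forces in N, time in s.
With the tool pointing down it reaches from about 350 to 975 mm from the base axis. Payload 7.1 kg.
Tool frame: the origin (TCP) lies between the finger pads; the fingertips stand 14 mm ahead of it and the grasp point (between the pads) lies 5 mm behind it (ctrl.tcp_to_tips is the distance from the TCP to the fingertips, in mm); z points along the fingers, y is the line along which they close (so a half turn about z gives the same grasp; the last joint's range is limited). The gripper opens to 88 mm and grips with 3 to 60 N. Pads are 20 mm wide; open, the fingers measure 115 mm over their backs; the gripper's body (75 mm by 178 mm) begins 61 mm behind the grasp point.
Start: joints at [1.23, 0.423, 1.63, -0, 1.089, -0.019], TCP at [197.64, 592.911, 236.675] pointing down, gripper open.
Joint ranges: [-3, 3], [-0.9, 2.11], [0.09, 2.58], [-1.31, 4.45], [0.11, 2.69], [-2.54, 2.54]. Speed limits (rad/s): [2.39, 2.39, 3.01, 3.14, 3.14, 3.14].

INTERFACE

Orientations are given as a rotation vector (axis times angle).
In Python, from workcell import ctrl gives the robot as it stands.
- The arm moves only by the tool apply_moves, never from a script. Its argument "series" is a list that holds one entry, the list of rows, each a list of 7 numbers: the shift along the tool's x, y, z in cm, then the turn, a rotation vector about the tool's x, y, z in degrees, then the opening, from 0 (shut) to 1 (fully open). A call has 1 to 12 rows; each row shifts and turns the commanded pose from where the row before left it, along the tool's axes as they then stand; what a row does not reach is not made up. A row lasts 1/10 s, in which the tool goes at most 50 mm and 8.59 degrees, less where a joint would pass 70% of its speed; a pose out of reach is approached as far as the arm can. A call with a gripper value outside its range is refused whole. The fingers move at their own pace and stop on an object; the grip force is fixed at half the most. Time passes only in rows, so rows that do not move let the fingers close. It gives the time, the measured TCP pose, the force and the opening at its end, in the units of the state.
- ctrl.get_obs(): the state, without advancing time (a new reading comes with each control period).
- ctrl.get_image(name): name is "scene" or "top" or "wrist"; returns a dict with "img" (400x640x3 uint8, blue, green, red), "K" (3x3 intrinsics, pixels), "dist" ([k1, k2, p1, p2, k3] as OpenCV has them; the pictures are not rectified), "cam_to_world" (4x4, takes a point from camera to world coordinates). Camera axes: x right, y down, z forward; pixel columns grow to the right and rows downward; lengths in mm; the calibration is good to about 2 mm. A picture is of the moment at which its call begins. There is no depth.
- ctrl.close_job(): hands the job in, once; it reports no verdict.
The state is a dict: "t": time; "qpos": joint angles; "qvel": joint speeds; "joint_torque": joint torques, N m; "ee_pos": TCP position; "orientation": TCP orientation; "ft_force": force on the tool from outside, world axes, zero at the start; "moment": the same for the moment, N m; "width": finger opening in mm.
Only numpy, scipy, OpenCV 4.12 (cv2) and the standard library are available. Lean on these libraries where they do the work, as an engineer would, in place of code of your own. Each camera call takes 0.05 s, during which the arm holds its last target. There are 200 camera calls.

TASK

The washed pour-over set was carried over in one stack: take it apart from the top, one piece at a time, and set each piece down gently in its own place. The small blue cup goes in the middle of the blue saucer and the large white cup in the middle of the white saucer, both on the turntable; then the orange dripper goes centred on the ring of the black drip stand and last the glass carafe in the middle of the cork trivet. Everything must end standing upright, let go and at rest; drop nothing, and leave the tin where it stands.

Things in the scene. Friction and masses are not known exactly. Their poses are not given: they have to be found in the camera images.
- cup_blue_mid (a point): small blue porcelain cup, no handle, 66 mm tall, open on top, about 0.12 kg; point on its axis half-way up (33 mm), z up. Round: 50 mm across to 30 mm height, then a step to a 56 mm band from 34 mm to the rim. Top of the stack: its lower 30 mm sits loosely inside the white cup, its top 36 mm is clear. Grip round the band from above.
- cup_white_mid (a point): large white porcelain cup, no handle, 80 mm tall, open on top, about 0.17 kg; point on its axis half-way up (40 mm), z up. Round: 54 mm across to 44 mm height, then a step to a 68 mm band from 51 mm to the rim. At the start it stands inside the dripper, its top 38 mm clear above the dripper's rim. Grip round the band from above.
- dripper_mid (a point): orange plastic dripper on the carafe's mouth, 50 mm tall, about 0.11 kg; point on its axis half-way up (25 mm above its flange's flat underside), z up, x to its handle. Rim 100 mm, flange 84 mm across; a 28 mm nub reaches 6 mm below the flange. Handle's top bar along x, 46 to 83 mm from the axis, 12 mm wide, 14 mm high, its centre 66 mm out and 12 mm above this point. Pinch it across y.
- carafe_mid (a point): round clear glass carafe, no handle, 108 mm tall, about 0.3 kg; point on its axis half-way up (54 mm), z up. Belly 120 mm across at 24 to 36 mm height, shoulder narrowing to 60 mm at 68 mm, cork collar 64 mm across from 70 to 98 mm height, mouth 62 mm. Bottom of the stack, standing on the shelf board. Grip round the cork collar from above.
- saucer_blue: blue porcelain saucer, 120 mm across, on the turntable; origin at the centre of its underside, z up. Its flat middle is 80 mm across, 5 mm above the origin; its rim 13.5 mm above. Fixed.
- saucer_white: white porcelain saucer, 120 mm across, on the turntable; origin at the centre of its underside, z up. Its flat middle is 80 mm across, 5 mm above the origin; its rim 13.5 mm above. Fixed. The saucers lie 124 mm apart on a wooden turntable 250 mm across, 32 mm high, which does not turn.
- drip_stand: black drip stand: a round catch tray 120 mm across with a raised ring in the middle, 72 mm outside, 58 mm inside; origin at the centre of its underside, z up; the ring's top, on which the dripper's flange rests with the nub inside the ring, is 30 mm above the origin. Does not move.
- trivet: round cork trivet with a dark wood edge, 130 mm across, 10 mm thick; origin at the centre of its underside, z up. Does not move.
- tin: bystander: empty metal tin with a pressed lid, 81 mm across and 95 mm tall, loose; origin at the centre of its underside.
Mind the look-alikes: they are no part of the job. Leave any yellow look-alike of the drip_stand alone.

How it is judged:
By the outcome, as a careful person would: the job done as asked, in the order asked, and still so for the second after the job is handed in, with the robot touching nothing.
It also fails if it takes over 120 s, if anything falls off the work surface, if the arm or the gripper's body presses on something with over 40 N, if the wrist force passes 120 N, or if a joint passes its speed limit or range.

## Working session

There is one attempt and no reset: what is moved stays moved. The work goes in short steps, Python scripts to look and compute and a tool call to move; the robot and the scene stay as the last step left them, time stands still between calls to the robot, and variables do not carry over. Pictures are saved under pics/ and viewed, on a budget of 14 in all, crops included, one or two more only if the job needs it, and the job is handed in when it is done.

Besides the shell and the picture viewer there is one more tool, called after ">>>" by a JSON object that holds its "api" and its "payload". apply_moves: Moves the arm, as the interface text tells. Its arguments: {"type":"object","properties":{"series":{"type":"array","items":{"type":"array","items":{"type":"array","items":{"type":"number"}}}}},"required":["series"]}

```bash
ls; mkdir -p pics
python3 - <<'E'
from workcell import ctrl
import cv2,numpy as np
o=ctrl.get_obs(); print(o['t'],o['ee_pos'],o['orientation'],o['width'],o['ft_force'])
for n in ['scene','top']:
    d=ctrl.get_image(n); cv2.imwrite(f'pics/{n}0.png',d['img']); print(n,d['K'],d['dist'],d['cam_to_world'])
E
```

```text
pics
0.0 [197.49213206 592.4109168  235.89855062] [-5.03269683e-01 -3.10077669e+00  2.37972527e-03] 87.88363982605692 [-0.00407698  0.83507949  0.33274426]
scene [[383.38211879   0.         319.9159464 ]
 [  0.         383.38211879 198.86977518]
 [  0.           0.           1.        ]] [0.03071886 0.         0.         0.         0.        ] [[ 1.23767670e-02  5.90510392e-01 -8.06935123e-01  1.37076179e+03]
 [ 9.99787917e-01  5.97610875e-03  1.97080236e-02  1.11874922e+01]
 [ 1.64601248e-02 -8.07007908e-01 -5.90311190e-01  7.81478779e+02]
 [ 0.00000000e+00  0.00000000e+00  0.00000000e+00  1.00000000e+00]]
top [[476.75975005   0.         319.79455054]
 [  0.         476.75975005 196.21753996]
 [  0.           0.           1.        ]] [0.01058758 0.         0.         0.         0.        ] [[-5.58731699e-03 -9.88103893e-01  1.53686297e-01  3.36554382e+02]
 [-9.99960943e-01  6.57327880e-03  5.90803229e-03  3.23457454e+01]
 [-6.84797259e-03 -1.53647285e-01 -9.88102028e-01  1.43677561e+03]
 [ 0.00000000e+00  0.00000000e+00  0.00000000e+00  1.00000000e+00]]
```

View pics/scene0.png

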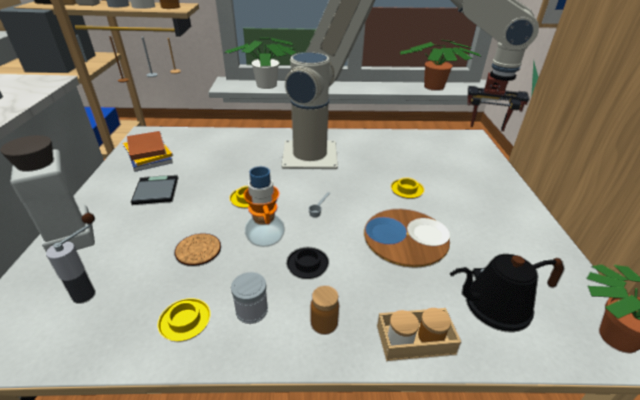

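View pics/top0.png

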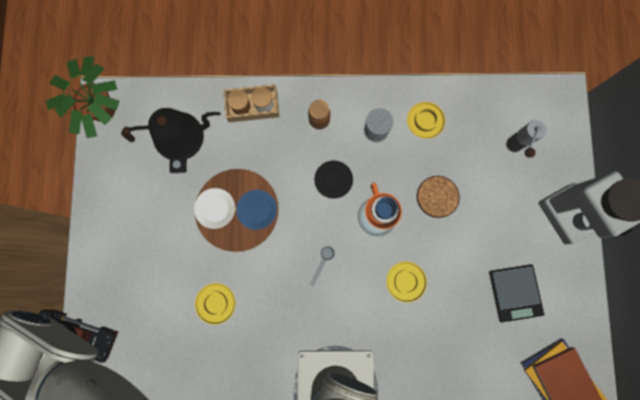

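Top view: the stack is at (383,208), with the dripper handle pointing to (375,188). The black drip stand is at (334,180); the yellow look-alikes at (215,303), (406,282) and (426,120) don't fit "black". The cork trivet is at (438,197), white saucer (214,208), blue saucer (257,209), tin (378,125).

```bash
cat > h.py <<'E'
import cv2,numpy as np
from workcell import ctrl
def ray(d,uv):
    p=cv2.undistortPoints(np.array(uv,float).reshape(-1,1,2),d['K'],d['dist'])[:,0]
    T=d['cam_to_world']; r=np.c_[p,np.ones(len(p))]@T[:3,:3].T
    return T[:3,3],r
def onz(d,uv,z):
    c,r=ray(d,uv); return c+r*((z-c[2])/r[:,2])[:,None]
def proj(d,P):
    M=np.linalg.inv(d['cam_to_world'])
    rv,_=cv2.Rodrigues(M[:3,:3]); return cv2.projectPoints(np.array(P,float).reshape(-1,1,3),rv,M[:3,3],d['K'],d['dist'])[0][:,0]
def circ(P):  # least-squares circle
    A=np.c_[2*P[:,:2],np.ones(len(P))]; s=np.linalg.lstsq(A,(P[:,:2]**2).sum(1),rcond=None)[0]
    return s[:2],np.sqrt(s[2]+s[:2]@s[:2])
def blob(m,seed):
    m=cv2.morphologyEx(m.astype(np.uint8),cv2.MORPH_OPEN,np.ones((3,3)))
    cs,_=cv2.findContours(m,cv2.RETR_EXTERNAL,cv2.CHAIN_APPROX_NONE)
    cs=[c for c in cs if cv2.contourArea(c)>40]
    return min(cs,key=lambda c:abs(cv2.pointPolygonTest(c,seed,True)) if cv2.pointPolygonTest(c,seed,True)<0 else -1)
def masks(img):
    H,S,V=[a.astype(int) for a in cv2.split(cv2.cvtColor(img,cv2.COLOR_BGR2HSV))]
    return dict(blue=(H>95)&(H<125)&(S>110),white=(S<30)&(V>215),black=V<50,
      orange=((H<14)|(H>175))&(S>150)&(V>120),cork=(H>5)&(H<25)&(S>70))
E
python3 - <<'E'
from h import *
t=ctrl.get_image('top'); s=ctrl.get_image('scene')
for d,n,L in((t,'top',[('blue',(257,209),45.5),('white',(214,208),45.5),('cork',(438,197),10),('black',(334,180),5),('cork',(237,235),32),('blue',(386,208),232),('orange',(368,212),158)]),
 (s,'scene',[('blue',(385,232),45.5),('white',(430,232),45.5),('cork',(198,249),10),('black',(308,262),5),('blue',(260,175),232),('orange',(262,210),158)])):
    mm=masks(d['img'])
    for c,seed,z in L:
        k=blob(mm[c],seed)[:,0]; 
        h=cv2.convexHull(k.astype(np.int32))[:,0]
        P=onz(d,k,z); print(n,c,seed,'bbox',cv2.boundingRect(k),'circ',*[np.round(a,1) for a in circ(P)],'enc',np.round(cv2.minEnclosingCircle(P[:,:2].astype(np.float32))[0],1))
c=np.hstack([cv2.resize(t['img'][160:250,335:425],(540,540),interpolation=2)]); cv2.imwrite('pics/c1.png',c)
c=cv2.resize(s['img'][155:255,220:310],(486,540),interpolation=2); cv2.imwrite('pics/c2.png',c)
E
```

```text
top blue (257, 209) bbox (238, 191, 37, 38) circ [516.  228.5] 54.3 enc [515.7 228.4]Traceback (most recent call last):
  File "<stdin>", line 7, in <module>
  File "h.py", line 19, in blob
    return min(cs,key=lambda c:abs(cv2.pointPolygonTest(c,seed,True)) if cv2.pointPolygonTest(c,seed,True)<0 else -1)
ValueError: min() iterable argument is empty
```

```bash
cat > /tmp/a.py <<'E'
from h import *
t=ctrl.get_image('top'); s=ctrl.get_image('scene')
hs=lambda d,p:cv2.cvtColor(d['img'],cv2.COLOR_BGR2HSV)[p[1],p[0]]
print([hs(t,p) for p in[(214,208),(257,209),(380,250),(438,197),(334,180),(334,188),(237,235),(385,208),(368,212),(366,228)]])
E
python3 - <<'E'
exec(open('/tmp/a.py').read())
c=cv2.resize(t['img'][160:250,335:425],(540,540),interpolation=2); c2=cv2.resize(s['img'][155:255,220:310],(486,540),interpolation=2)
cv2.imwrite('pics/c1.png',np.hstack([c[:,70:460],c2[:,40:440]]))
E
```

```text
[array([ 15,   2, 207], dtype=uint8), array([106, 124, 115], dtype=uint8), array([ 45,   9, 174], dtype=uint8), array([ 15, 126, 164], dtype=uint8), array([ 0,  0, 38], dtype=uint8), array([165,  13,  39], dtype=uint8), array([ 12, 142, 117], dtype=uint8), array([105, 119, 116], dtype=uint8), array([ 10, 185, 152], dtype=uint8), array([ 92,  24, 157], dtype=uint8)]
```

View pics/c1.png

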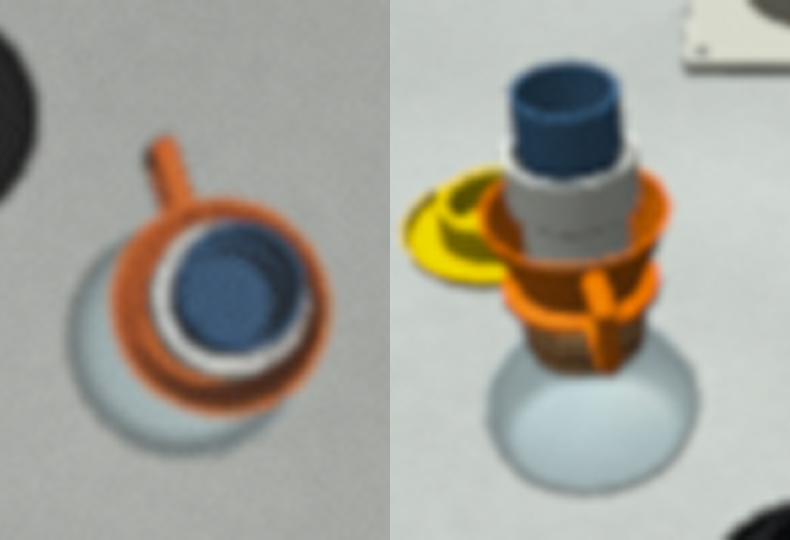

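The crops show the stack with the blue cup's rim at about top (386,210). The handle points forward and slightly left, away from the base.

```bash
sed -i "s/white=.*black=V<50/white=(S<20)\&(V>190),blue2=(H>95)\&(H<125)\&(S>85),black=V<60/" h.py
cat > /tmp/b.py <<'E'
from h import *
t=ctrl.get_image('top'); s=ctrl.get_image('scene')
for d,n,L in((t,'top',[('blue2',(257,209),45.5),('white',(214,208),45.5),('cork',(438,197),10),('black',(334,180),8),('blue2',(386,208),232),('orange',(368,212),158)]),
 (s,'scene',[('blue2',(385,232),45.5),('white',(430,232),45.5),('cork',(198,249),10),('black',(308,262),8),('blue2',(260,175),232),('orange',(252,195),158)])):
    mm=masks(d['img'])
    for c,seed,z in L:
        try:k=blob(mm[c],seed)[:,0]
        except Exception as e: print(n,c,e); continue
        P=onz(d,k,z); print(n,c,seed,'bbox',cv2.boundingRect(k),'circ',*[np.round(a,1) for a in circ(P)],'enc',*np.round(cv2.minEnclosingCircle(P[:,:2].astype(np.float32)),1) if 0 else cv2.minEnclosingCircle(P[:,:2].astype(np.float32)))
# handle tip in top: farthest orange pixel
print(onz(t,[(360.5+2,183.5),(368,195)],152))
E
python3 /tmp/b.py
```

```text
top blue2 (257, 209) bbox (237, 191, 39, 38) circ [515.6 228.2] 55.8 enc (515.933837890625, 228.2601776123047) 57.20918273925781
top white (214, 208) bbox (194, 189, 38, 37) circ [526.6 359. ] 51.6 enc (523.212890625, 355.040771484375) 57.81654357910156
top cork (438, 197) bbox (417, 176, 42, 41) circ [ 556.6 -315.6] 61.3 enc (556.2112426757812, -315.53179931640625) 62.841976165771484
top black (334, 180) bbox (315, 161, 37, 37) circ [ 6.118e+02 -4.000e-01] 55.1 enc (611.8760986328125, -0.78444904088974) 56.35190200805664
top blue2 (386, 208) bbox (376, 198, 17, 20) circ [ 493.2 -125.1] 22.8 enc (493.82696533203125, -127.5542984008789) 26.150922775268555
top orange (368, 212) bbox (366, 184, 13, 36) circ [ 518.  -106.9] 31.4 enc (520.3072509765625, -101.32121276855469) 48.68377685546875
scene blue2 (385, 232) bbox (367, 218, 39, 26) circ [516.6 227.1] 55.8 enc (516.5120239257812, 227.3662567138672) 57.72706985473633
scene white (430, 232) bbox (0, 127, 640, 259) circ [399.3  17.8] 709.3 enc (355.03509521484375, -1.7352477312088013) 898.0101318359375
scene cork (198, 249) bbox (175, 234, 45, 31) circ [ 559.5 -317.2] 62.6 enc (559.1824951171875, -317.1412658691406) 65.45162200927734
scene black (308, 262) bbox (288, 248, 40, 30) circ [611.6  -1.9] 55.4 enc (611.831298828125, -1.953125) 57.32852554321289
scene blue2 (260, 175) bbox (250, 167, 19, 21) circ [ 522.  -127.5] 39.2 enc (522.4280395507812, -127.86711120605469) 48.92904281616211
scene orange (252, 195) bbox (269, 120, 16, 7) circ [  40.7 -126.5] 25.8 enc (40.78842544555664, -127.83908081054688) 32.7174186706543
[[570.82811523 -77.03947964 152.        ]
 [538.86914518 -91.40584635 152.        ]]
```

```bash
cat > go.py <<'E'
# usage: go.py x y z [yaw of tool-x in deg | keep]: TCP target (tool down); prints tool-frame shift cm, turn deg
import sys; from h import *; from scipy.spatial.transform import Rotation as R
o=ctrl.get_obs(); r=R.from_rotvec(o['orientation']); M=r.as_matrix()
x,y,z=map(float,sys.argv[1:4]); yaw=np.degrees(np.arctan2(M[1,0],M[0,0]))
print('t',o['t'],'pos',np.round(o['ee_pos'],1),'yaw',round(yaw,2),'tilt',np.round(M[:,2],4),'w',round(o['width'],1),'q6',round(o['qpos'][5],2))
a=np.radians(yaw if len(sys.argv)<5 else float(sys.argv[4]))
D=np.c_[[np.cos(a),np.sin(a),0],[np.sin(a),-np.cos(a),0],[0,0,-1]]
print('shift cm',np.round(M.T@(np.array([x,y,z])-o['ee_pos'])/10,3),'turn',np.round(np.degrees((r.inv()*R.from_matrix(D)).as_rotvec()),2))
E
python3 go.py 495 -127 330
python3 - <<'E'
from h import *; from scipy.spatial.transform import Rotation as R
o=ctrl.get_obs(); w=ctrl.get_image('wrist'); M=R.from_rotvec(o['orientation']).as_matrix()
print(M.T@(w['cam_to_world'][:3,3]-o['ee_pos'])); print(np.round(M.T@w['cam_to_world'][:3,:3],3)); print(w['K'][0])
E
```

```text
t 0.4 pos [197.6 592.9 236.6] yaw 161.56 tilt [-1.e-04 -2.e-04 -1.e+00] w 87.8 q6 -0.02
shift cm [-50.979 -58.886  -9.333] turn [-0.01 -0.    0.  ]
[  73.45451885   -0.63053124 -148.44970259]
[[-0.001 -0.963 -0.269]
 [ 1.    -0.001  0.001]
 [-0.001 -0.269  0.963]]
[348.64017106   0.         320.70531585]
```

>>> {"api": "apply_moves", "payload": {"series": [[[0, 0, -3.1, 0, 0, 7.95, 1], [0, 0, -3.1, 0, 0, 7.95, 1], [0, 0, -3.1, 0, 0, 7.95, 1], [0, 0, 0, 0, 0, 7.95, 1], [0, 0, 0, 0, 0, 7.95, 1], [0, 0, 0, 0, 0, 7.95, 1], [0, 0, 0, 0, 0, 7.95, 1], [0, 0, 0, 0, 0, 7.95, 1], [0, 0, 0, 0, 0, 7.95, 1]]]}}

```text
t: 1.35
ee_pos: [197.6, 592.9, 329.7]
orientation: [-2.228, -2.215, -0.0]
ft_force: [0.4, -0.4, -1.2]
width: 87.9
```

```bash
python3 go.py 495 -127 330 90
```

```text
t 1.35 pos [197.6 592.9 329.7] yaw 89.68 tilt [ 0.  0. -1.] w 87.9 q6 1.24
shift cm [-7.1820e+01  3.0134e+01 -3.0000e-02] turn [ 0.   -0.   -0.32]
```

>>> {"api": "apply_moves", "payload": {"series": [[[-4.2, 1.77, 0, 0, 0, -0.32, 1], [-4.2, 1.77, 0, 0, 0, 0, 1], [-4.2, 1.77, 0, 0, 0, 0, 1], [-4.2, 1.77, 0, 0, 0, 0, 1], [-4.2, 1.77, 0, 0, 0, 0, 1], [-4.2, 1.77, 0, 0, 0, 0, 1], [-4.2, 1.77, 0, 0, 0, 0, 1], [-4.2, 1.77, 0, 0, 0, 0, 1], [-4.2, 1.77, 0, 0, 0, 0, 1], [-4.2, 1.77, 0, 0, 0, 0, 1], [-4.2, 1.77, 0, 0, 0, 0, 1], [-4.2, 1.77, 0, 0, 0, 0, 1]]]}}

```text
t: 2.55
ee_pos: [413.1, 88.2, 330.1]
orientation: [2.214, 2.228, 0.001]
ft_force: [1.0, 0.2, 0.0]
width: 87.8
```

>>> {"api": "apply_moves", "payload": {"series": [[[-4.2, 1.77, 0, 0, 0, 0, 1], [-4.2, 1.77, 0, 0, 0, 0, 1], [-4.2, 1.77, 0, 0, 0, 0, 1], [-4.2, 1.77, 0, 0, 0, 0, 1], [-4.2, 1.77, 0, 0, 0, 0, 1], [0, 0, 0, 0, 0, 0, 1]]]}}

```text
t: 3.15
ee_pos: [504.1, -123.6, 329.7]
orientation: [2.218, 2.222, -0.0]
ft_force: [-0.9, 0.7, -0.6]
width: 87.8
```

```bash
python3 go.py 495 -127 330 90;  python3 - <<'E'
from h import *
w=ctrl.get_image('wrist'); np.save('w1.npy',w,allow_pickle=True)
c=w['img'].copy()
for z,r in((232,28),(196,34),(158,50),(98,32)):
    a=np.linspace(0,6.28,60); p=proj(w,np.c_[494+r*np.cos(a),-127+r*np.sin(a),0*a+z])
    for q in p: cv2.circle(c,tuple(int(v) for v in q),0,(0,255,0),-1)
cv2.imwrite('pics/w1.png',c)
E
```

```text
t 3.15 pos [ 504.1 -123.6  329.7] yaw 90.09 tilt [ 0.0012 -0.0013 -1.    ] w 87.8 q6 -0.26
shift cm [-0.336 -0.91  -0.031] turn [0.07 0.08 0.09]
```

View pics/w1.png

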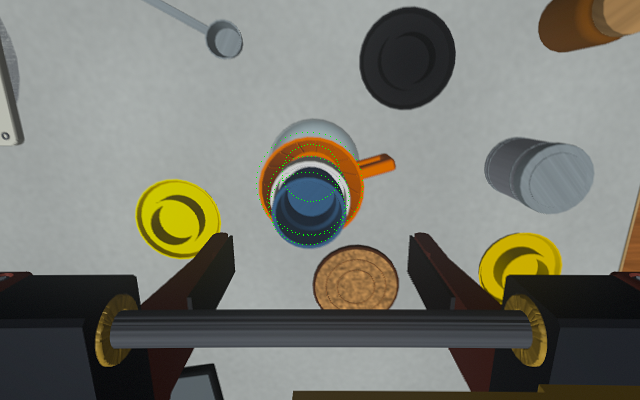

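Wrist view: blue rim around (310,210), handle to (395,163). The black stand is at (407,58), trivet (356,283) and tin (540,175). My model circles already fit to within a few mm, so I'll refine them.

```bash
cat > m.py <<'E'
from h import *
def orange_fit(w,z,hz,roi=None):
    H,S,V=[a.astype(int) for a in cv2.split(cv2.cvtColor(w['img'],cv2.COLOR_BGR2HSV))]
    m=((H>5)&(H<16)&(S>190)&(V>110))
    if roi is not None: m[:roi[1]]=0;m[roi[3]:]=0;m[:,:roi[0]]=0;m[:,roi[2]:]=0
    return m
def fixr(P,r,c0): # circle of known radius
    from scipy.optimize import least_squares
    s=least_squares(lambda c:np.hypot(P[:,0]-c[0],P[:,1]-c[1])-r,c0,loss='soft_l1',f_scale=1.0); return s.x,np.sqrt(np.mean(s.fun**2))
E
python3 - <<'E'
from m import *
w=np.load('w1.npy',allow_pickle=True).item(); mm=masks(w['img'])
k=blob(mm['blue2'],(310,210))[:,0]; P=onz(w,k,232)
print('blue all',circ(P)); Q=P[P[:,1]<-127]; print('low',circ(Q),fixr(Q,28,(494,-127)))
m=orange_fit(w,158,0,(250,130,420,260)); k=blob(m,(265,187))[:,0]
print(cv2.boundingRect(k))
P=onz(w,k,158); d=np.hypot(P[:,0]-495,P[:,1]+127); Q=P[(d>46)&(d<54)&(P[:,0]<520)]; print('dripper',len(Q),fixr(Q,50,(494,-127)))
hd=np.argwhere(m)[:,::-1]; P=onz(w,hd.astype(float),150); c=fixr(Q,50,(494,-127))[0]
d=np.hypot(*(P[:,:2]-c).T); H=P[(d>58)]; v=H[:,:2].mean(0)-c; print('handle ang',np.degrees(np.arctan2(v[1],v[0])),'maxd',d.max(), cv2.fitLine(H[:,:2].astype(np.float32),2,0,.01,.01).ravel())
k=blob(mm['black'],(407,58))[:,0]; print('stand',circ(onz(w,k,8)))
E
```

```text
blue all (array([ 495.07452849, -129.43902495]), np.float64(27.431684975034518))
low (array([ 495.04293054, -130.13157859]), np.float64(27.01065584468322)) (array([ 495.00425426, -128.89314848]), np.float64(0.5464929704941519))
(268, 138, 127, 86)
dripper 13 (array([ 495.78296492, -131.57357961]), np.float64(0.3111552333060589))
handle ang 19.66067636637567 maxd 81.95131102916591 [ 9.9986666e-01 -1.6328562e-02  5.6051752e+02 -1.0844536e+02]
stand (array([6.12739110e+02, 4.81222411e-03]), np.float64(58.58031649793405))
```

```bash
python3 go.py 495 -128.5 214 90
```

```text
t 3.2 pos [ 502.9 -121.5  329.4] yaw 90.12 tilt [-2.e-04  0.e+00 -1.e+00] w 87.7 q6 -0.26
shift cm [-0.698 -0.791 11.541] turn [-0.01 -0.    0.12]
```

>>> {"api": "apply_moves", "payload": {"series": [[[-0.7, -0.8, 1, 0, 0, 0.1, 1], [0, 0, 2.5, 0, 0, 0, 1], [0, 0, 2.5, 0, 0, 0, 1], [0, 0, 2, 0, 0, 0, 1], [0, 0, 0, 0, 0, 0, 1], [0, 0, 0, 0, 0, 0, 1]]]}}

```text
t: 3.8
ee_pos: [493.8, -125.6, 249.7]
orientation: [-2.215, -2.227, 0.001]
ft_force: [-0.2, 0.7, -0.4]
width: 87.9
```

```bash
python3 go.py 495 -128.5 214 90;  python3 - <<'E'
from m import *
w=ctrl.get_image('wrist')
k=blob(masks(w['img'])['blue2'],(320,270))[:,0]; P=onz(w,k,232); print(circ(P),fixr(P[P[:,1]<-127],28,(494,-127)), cv2.boundingRect(k))
cv2.imwrite('pics/w2.png',w['img'])
E
```

```text
t 3.8 pos [ 493.8 -125.6  249.7] yaw 90.31 tilt [-8.e-04  3.e-04 -1.e+00] w 87.9 q6 -0.28
shift cm [-0.29   0.122  3.575] turn [-0.05 -0.02  0.31]
(array([ 494.9784408 , -128.78511766]), np.float64(28.622176608604516)) (array([ 495.58248315, -130.35995229]), np.float64(0.3968438622851652)) (272, 196, 106, 111)
```

View pics/w2.png

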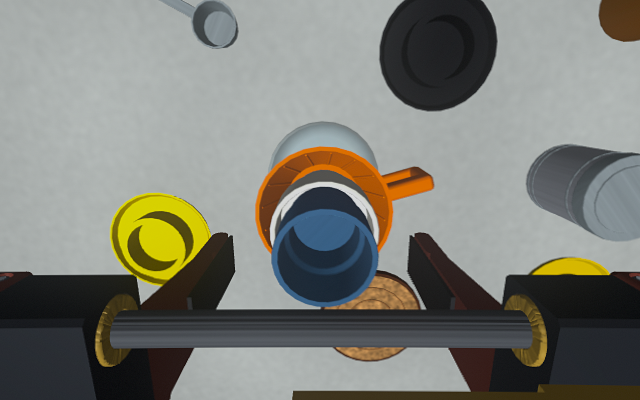

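Wrist view: the blue cup's rim is centred at (325,258), midway between the fingertips at x≈232 and 410. I'll descend and grip.

>>> {"api": "apply_moves", "payload": {"series": [[[-0.4, 0.15, 0.6, 0, 0, 0, 1], [0, 0, 1.0, 0, 0, 0, 1], [0, 0, 1.0, 0, 0, 0, 1], [0, 0, 0.95, 0, 0, 0, 1], [0, 0, 0, 0, 0, 0, 1], [0, 0, 0, 0, 0, 0, 0.6], [0, 0, 0, 0, 0, 0, 0.55], [0, 0, 0, 0, 0, 0, 0.5], [0, 0, 0, 0, 0, 0, 0.4], [0, 0, 0, 0, 0, 0, 0.4], [0, 0, 0, 0, 0, 0, 0.4], [0, 0, 0, 0, 0, 0, 0.4]]]}}

```text
t: 5.05
ee_pos: [496.2, -130.5, 214.4]
orientation: [2.217, 2.226, 0.0]
ft_force: [-0.8, -0.6, 1.6]
width: 56.0
```

>>> {"api": "apply_moves", "payload": {"series": [[[0, 0, -0.5, 0, 0, 0, 0.4], [0, 0, -1, 0, 0, 0, 0.4], [0, 0, -1.5, 0, 0, 0, 0.4], [0, 0, -2, 0, 0, 0, 0.4], [0, 0, -1, 0, 0, 0, 0.4], [0, 0, 0, 0, 0, 0, 0.4]]]}}

```text
t: 5.65
ee_pos: [496.9, -130.7, 275.9]
orientation: [2.215, 2.224, 0.003]
ft_force: [-0.2, -0.5, -1.2]
width: 55.3
```

```bash
python3 go.py 516 228 140 90;  python3 - <<'E'
from m import *
w=ctrl.get_image('wrist')
cv2.imwrite('pics/w3.png',w['img'])
E
```

```text
t 5.65 pos [ 496.9 -130.7  275.9] yaw 90.23 tilt [ 3.2e-03 -9.0e-04 -1.0e+00] w 55.3 q6 -0.28
shift cm [35.877  2.011 13.568] turn [0.19 0.05 0.23]
```

View pics/w3.png

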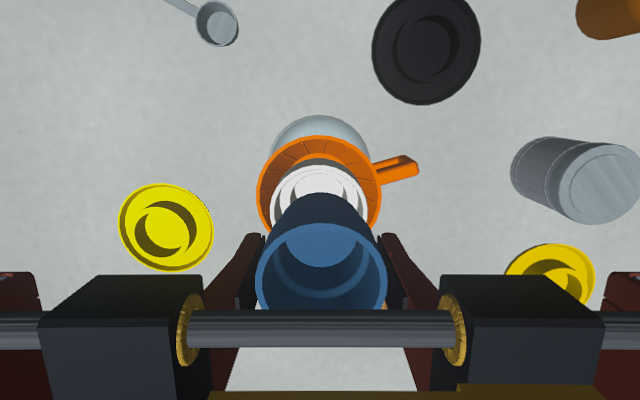

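The blue cup is in the fingers and upright, and the white cup stayed in the dripper.

>>> {"api": "apply_moves", "payload": {"series": [[[1.5, 0.1, 0, 0, 0, 0, 0.4], [3, 0.17, 0, 0, 0, 0, 0.4], [3.5, 0.2, 0, 0, 0, 0, 0.4], [3.5, 0.2, 0, 0, 0, 0, 0.4], [3.5, 0.2, 0, 0, 0, 0, 0.4], [3.5, 0.2, 0, 0, 0, 0, 0.4], [3.5, 0.2, 1, 0, 0, 0, 0.4], [3.5, 0.2, 2, 0, 0, 0, 0.4], [3.5, 0.2, 2.5, 0, 0, 0, 0.4], [3.5, 0.2, 2.5, 0, 0, 0, 0.4], [2.4, 0.1, 2.5, 0, 0, 0, 0.4], [1, 0, 1.5, 0, 0, 0, 0.4]]]}}

```text
t: 6.9
ee_pos: [512.2, 230.8, 151.3]
orientation: [-2.213, -2.227, 0.005]
ft_force: [-0.8, -0.3, -1.0]
width: 55.6
```

>>> {"api": "apply_moves", "payload": {"series": [[[0, 0, 0, 0, 0, 0, 0.4], [0, 0, 0, 0, 0, 0, 0.4]]]}}

```text
t: 7.1
ee_pos: [513.8, 228.2, 154.1]
orientation: [-2.216, -2.226, 0.002]
ft_force: [0.3, 0.5, -0.9]
width: 55.7
```

```bash
python3 go.py 516 228 85.5 90;  python3 - <<'E'
from m import *
w=ctrl.get_image('wrist')
mm=masks(w['img']); print(np.bincount(0*1+np.array([1])))
cv2.imwrite('pics/w4.png',w['img']); np.save('w4.npy',w,allow_pickle=True)
E
```

```text
t 7.1 pos [513.8 228.2 154.1] yaw 90.25 tilt [-1.1e-03 -7.0e-04 -1.0e+00] w 55.7 q6 0.39
shift cm [-0.013  0.224  6.857] turn [-0.06  0.04  0.25]
[0 1]
```

View pics/w4.png

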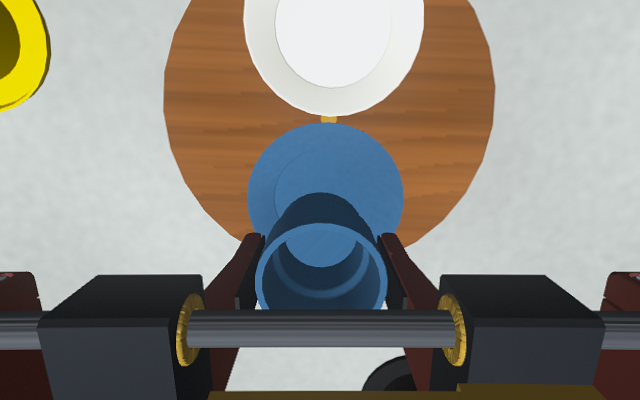

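Run:
```python
from m import *
w=np.load('w4.npy',allow_pickle=True).item()
H,S,V=[a.astype(int) for a in cv2.split(cv2.cvtColor(w['img'],cv2.COLOR_BGR2HSV))]
k=blob((H>95)&(H<125)&(S>85),(270,180))[:,0]; k=k[(k[:,1]<215)]; P=onz(w,k,45.5); print('blue saucer',len(k),circ(P),fixr(P,60,(516,228)))
wood=(H>5)&(H<20)&(S>90)&(V>60)
m=((S<30)&(V>130)).astype(np.uint8); m[118:]=0; m[:,:225]=0; m[:,440:]=0
pts=[]
for v in range(5,112,3):
    r=np.where(wood[v,:])[0]; L=r[r<330]; R_=r[r>330]
    if len(L) and len(R_): pts+= [(L.max()+.5,v),(R_.min()-.5,v)]
P=onz(w,pts,45.5); print('white saucer',circ(P),fixr(P,60,(521,352)))
```

```text
blue saucer 249 (array([516.78430051, 227.61532297]), np.float64(59.243281799696234)) (array([516.78859705, 226.67650272]), np.float64(0.4606934563051769))
white saucer (array([521.64564037, 351.67136633]), np.float64(60.22497977123659)) (array([521.65173662, 351.33699652]), np.float64(0.27280277047120954))
```

>>> {"api": "apply_moves", "payload": {"series": [[[-0.1, 0.25, 1, 0, 0, 0.2, 0.4], [0, 0, 2, 0, 0, 0, 0.4], [0, 0, 2, 0, 0, 0, 0.4], [0, 0, 1, 0, 0, 0, 0.4], [0, 0, 0.3, 0, 0, 0, 0.4], [0, 0, 0.15, 0, 0, 0, 0.4], [0, 0, 0, 0, 0, 0, 0.4], [0, 0, 0, 0, 0, 0, 0.4]]]}}

```text
t: 7.95
ee_pos: [517.3, 227.8, 90.4]
orientation: [2.22, 2.222, 0.002]
ft_force: [-0.9, -0.0, -1.5]
width: 55.5
```

```bash
python3 go.py 516.5 227 85.5 90
```

```text
t 7.95 pos [517.3 227.8  90.4] yaw 90.03 tilt [ 1.2e-03  5.0e-04 -1.0e+00] w 55.5 q6 0.39
shift cm [-0.08  -0.078  0.493] turn [ 0.07 -0.03  0.03]
```

>>> {"api": "apply_moves", "payload": {"series": [[[0, 0, 0.15, 0, 0, 0, 0.4], [0, 0, 0.1, 0, 0, 0, 0.4], [0, 0, 0.1, 0, 0, 0, 0.4], [0, 0, 0, 0, 0, 0, 0.4], [0, 0, 0, 0, 0, 0, 0.4]]]}}

```text
t: 8.45
ee_pos: [516.7, 227.6, 86.1]
orientation: [-2.221, -2.222, 0.0]
ft_force: [0.0, -0.4, -1.4]
width: 55.4
```

>>> {"api": "apply_moves", "payload": {"series": [[[0, 0, 0.1, 0, 0, 0, 0.4], [0, 0, 0, 0, 0, 0, 0.4], [0, 0, 0, 0, 0, 0, 0.4]]]}}

```text
t: 8.75
ee_pos: [516.9, 227.7, 85.5]
orientation: [2.221, 2.222, 0.001]
ft_force: [-1.1, -0.3, 3.6]
width: 55.7
```

Contact is felt (+5 N), so I'll release and go up.

>>> {"api": "apply_moves", "payload": {"series": [[[0, 0, 0, 0, 0, 0, 0.68], [0, 0, 0, 0, 0, 0, 0.75], [0, 0, 0, 0, 0, 0, 0.9], [0, 0, 0, 0, 0, 0, 1], [0, 0, 0, 0, 0, 0, 1], [0, 0, -1, 0, 0, 0, 1], [0, 0, -2, 0, 0, 0, 1], [0, 0, -3, 0, 0, 0, 1], [0, 0, -4, 0, 0, 0, 1], [0, 0, -4, 0, 0, 0, 1], [0, 0, -4, 0, 0, 0, 1], [0, 0, 0, 0, 0, 0, 1]]]}}

```text
t: 9.95
ee_pos: [519.6, 228.9, 271.8]
orientation: [2.218, 2.219, 0.016]
ft_force: [0.6, -0.2, 0.4]
width: 87.8
```

```bash
python3 go.py 495 -129.5 250 90;  python3 - <<'E'
from m import *
w=ctrl.get_image('wrist')
H,S,V=[a.astype(int) for a in cv2.split(cv2.cvtColor(w['img'],cv2.COLOR_BGR2HSV))]
m=(H>95)&(H<125)&(S>85)
k=blob(m,(270,180))[:,0]; P=onz(w,k,45.5);print(circ(P))
cv2.imwrite('pics/w5.png',w['img'])
E
```

```text
t 9.95 pos [519.6 228.9 271.8] yaw 90.03 tilt [ 0.0101  0.0042 -0.9999] w 87.8 q6 0.39
shift cm [-35.843  -2.504   2.008] turn [ 0.58 -0.24  0.03]
(array([516.22754099, 227.73133972]), np.float64(58.87614934243224))
```

View pics/w5.png

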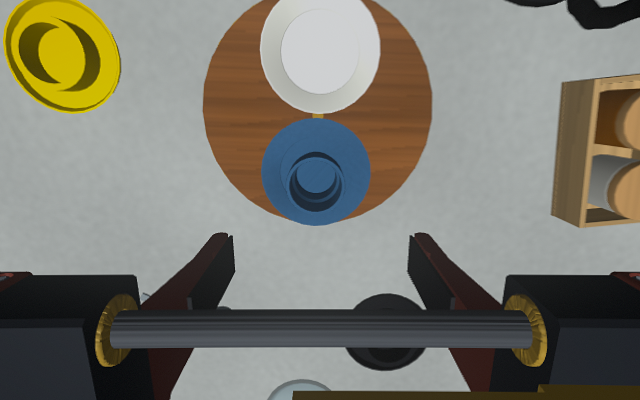

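Wrist view: the blue cup stands centred, with its floor at (316,174) inside the saucer at (316,172). Next, the white cup.

>>> {"api": "apply_moves", "payload": {"series": [[[-2, -0.15, 0, 0, 0, 0, 1], [-3.5, -0.25, 0, 0, 0, 0, 1], [-3.5, -0.25, 0, 0, 0, 0, 1], [-3.5, -0.25, 0, 0, 0, 0, 1], [-3.5, -0.25, 0, 0, 0, 0, 1], [-3.5, -0.25, 0, 0, 0, 0, 1], [-3.5, -0.25, 0, 0, 0, 0, 1], [-3.5, -0.2, 0, 0, 0, 0, 1], [-3.5, -0.2, 0, 0, 0, 0, 1], [-3.5, -0.1, 0.5, 0, 0, 0, 1], [-2.35, -0.1, 1, 0, 0, 0, 1], [0, 0, 0.5, 0, 0, 0, 1]]]}}

```text
t: 11.2
ee_pos: [493.2, -132.8, 243.5]
orientation: [-2.223, -2.217, 0.002]
ft_force: [0.2, -0.2, 0.1]
width: 87.9
```

>>> {"api": "apply_moves", "payload": {"series": [[[0, 0, 0, 0, 0, 0, 1], [0, 0, 0, 0, 0, 0, 1]]]}}

```text
t: 11.4
ee_pos: [494.1, -129.9, 244.7]
orientation: [-2.219, -2.222, 0.001]
ft_force: [0.4, 0.6, -0.7]
width: 88.2
```

```bash
python3 go.py 495 -129.5 178 90;  python3 - <<'E'
from m import *
w=ctrl.get_image('wrist')
cv2.imwrite('pics/w6.png',w['img']); np.save('w6.npy',w,allow_pickle=True)
H,S,V=[a.astype(int) for a in cv2.split(cv2.cvtColor(w['img'],cv2.COLOR_BGR2HSV))]
m=orange_fit(w,0,0,(200,100,480,300)); hd=np.argwhere(m)[:,::-1]
k=blob(m,(262,220))[:,0]; P=onz(w,k,158); d=np.hypot(P[:,0]-495,P[:,1]+128); Q=P[(d>47)&(d<53)&(P[:,0]<525)]; c,e=fixr(Q,50,(495,-129)); print('dripper rim',len(Q),c,e)
P=onz(w,hd.astype(float),152); d=np.hypot(*(P[:,:2]-c).T); Hh=P[d>60]; v=Hh[:,:2].mean(0)-c; print('handle',len(Hh),np.degrees(np.arctan2(v[1],v[0])),d.max(),Hh.mean(0))
mw=(S<25)&(V>195); k=blob(mw,(320,260))[:,0]; print(cv2.boundingRect(k)); P=onz(w,k,196); d=np.hypot(P[:,0]-495,P[:,1]+128); Q=P[(d>31)&(d<37)]; print('white',len(Q),fixr(Q,34,(495,-129)),circ(Q))
E
```

```text
t 11.4 pos [ 494.1 -129.9  244.7] yaw 90.07 tilt [-1.2e-03  7.0e-04 -1.0e+00] w 88.2 q6 -0.28
shift cm [0.035 0.097 6.675] turn [-0.07 -0.04  0.07]
dripper rim 5 [ 494.58609595 -131.14351923] 0.12773120161890583
handle 609 18.73814420577989 82.67434700082782 [ 560.67226907 -108.7255357   152.        ]
(268, 177, 111, 104)
white 214 (array([ 495.37193004, -130.16008054]), np.float64(0.8757736161534405)) (array([ 495.47175473, -131.23033459]), np.float64(32.970020174946136))
```

View pics/w6.png

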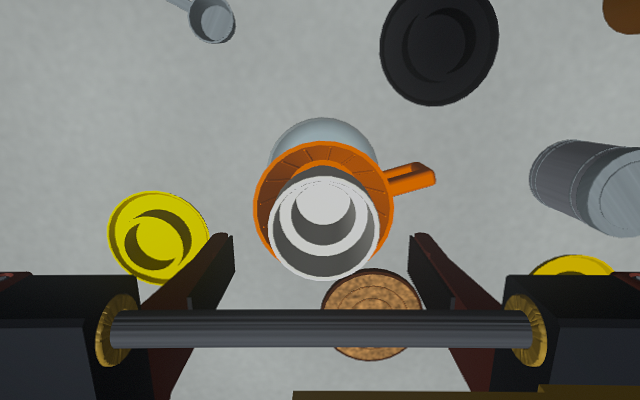

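The white rim is centred at (324,228), between the fingers. Descend and grip.

>>> {"api": "apply_moves", "payload": {"series": [[[0, 0.1, 1, 0, 0, 0, 1], [0, 0, 2, 0, 0, 0, 1], [0, 0, 2, 0, 0, 0, 1], [0, 0, 1.2, 0, 0, 0, 1], [0, 0, 0.5, 0, 0, 0, 1], [0, 0, 0, 0, 0, 0, 1], [0, 0, 0, 0, 0, 0, 0.8], [0, 0, 0, 0, 0, 0, 0.7], [0, 0, 0, 0, 0, 0, 0.6], [0, 0, 0, 0, 0, 0, 0.5], [0, 0, 0, 0, 0, 0, 0.5], [0, 0, 0, 0, 0, 0, 0.5]]]}}

```text
t: 12.65
ee_pos: [495.9, -131.0, 178.9]
orientation: [2.22, 2.221, 0.001]
ft_force: [-0.6, -0.4, 6.5]
width: 68.6
```

>>> {"api": "apply_moves", "payload": {"series": [[[0, 0, 0, 0, 0, 0, 0.5], [0, 0, 0, 0, 0, 0, 0.5]]]}}

```text
t: 12.85
ee_pos: [495.9, -131.1, 178.9]
orientation: [2.22, 2.221, 0.001]
ft_force: [-0.7, -0.9, 6.8]
width: 68.5
```

>>> {"api": "apply_moves", "payload": {"series": [[[0, 0, -0.3, 0, 0, 0, 0.5], [0, 0, -0.5, 0, 0, 0, 0.5], [0, 0, -1, 0, 0, 0, 0.5], [0, 0, -1.5, 0, 0, 0, 0.5], [0, 0, -1.5, 0, 0, 0, 0.5], [0, 0, -1.2, 0, 0, 0, 0.5], [0, 0, 0, 0, 0, 0, 0.5], [0, 0, 0, 0, 0, 0, 0.5]]]}}

```text
t: 13.65
ee_pos: [495.4, -130.9, 238.3]
orientation: [2.221, 2.222, 0.0]
ft_force: [0.0, 0.2, -1.0]
width: 68.8
```

```bash
python3 go.py 521.6 350.5 140 90;  python3 - <<'E'
from m import *
w=ctrl.get_image('wrist')
cv2.imwrite('pics/w7.png',w['img']); np.save('w7.npy',w,allow_pickle=True)
E
```

```text
t 13.65 pos [ 495.4 -130.9  238.3] yaw 90.03 tilt [ 4.e-04 -1.e-04 -1.e+00] w 68.8 q6 -0.28
shift cm [48.137  2.643  9.827] turn [0.02 0.01 0.03]
```

View pics/w7.png

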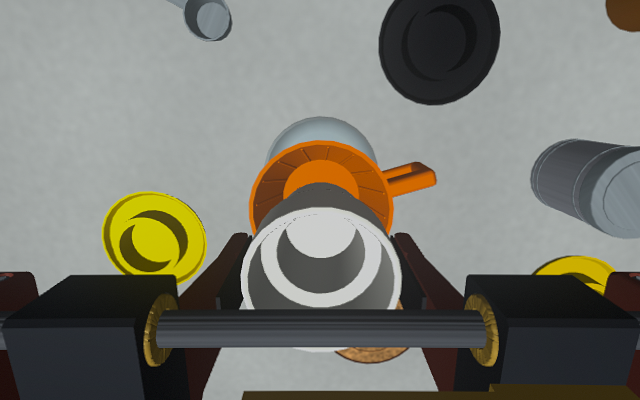

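White cup held upright; dripper undisturbed.

>>> {"api": "apply_moves", "payload": {"series": [[[1.5, 0.1, 0, 0, 0, 0, 0.5], [3, 0.17, 0, 0, 0, 0, 0.5], [3.6, 0.2, 0, 0, 0, 0, 0.5], [4, 0.22, 0, 0, 0, 0, 0.5], [4, 0.22, 0, 0, 0, 0, 0.5], [4, 0.22, 0, 0, 0, 0, 0.5], [4, 0.22, 0, 0, 0, 0, 0.5], [4, 0.22, 0, 0, 0, 0, 0.5], [4, 0.22, 0, 0, 0, 0, 0.5], [4, 0.22, 0, 0, 0, 0, 0.5], [4, 0.22, 0, 0, 0, 0, 0.5], [4, 0.22, 0, 0, 0, 0, 0.5]]]}}

```text
t: 14.9
ee_pos: [518.4, 312.5, 237.3]
orientation: [-2.22, -2.222, 0.002]
ft_force: [1.3, -0.3, -1.0]
width: 68.7
```

>>> {"api": "apply_moves", "payload": {"series": [[[2.5, 0.22, 0, 0, 0, 0, 0.5], [1.5, 0.1, 0, 0, 0, 0, 0.5], [0, 0, 2, 0, 0, 0, 0.5], [0, 0, 3, 0, 0, 0, 0.5], [0, 0, 3, 0, 0, 0, 0.5], [0, 0, 2, 0, 0, 0, 0.5], [0, 0, 0, 0, 0, 0, 0.5], [0, 0, 0, 0, 0, 0, 0.5]]]}}

```text
t: 15.7
ee_pos: [522.6, 349.9, 138.1]
orientation: [-2.221, -2.222, 0.002]
ft_force: [0.2, 0.9, -1.2]
width: 68.4
```

```bash
python3 go.py 521.6 350.7 100 90
```

```text
t 15.7 pos [522.6 349.9 138.1] yaw 90.02 tilt [-9.e-04 -6.e-04 -1.e+00] w 68.4 q6 0.57
shift cm [ 0.078 -0.098  3.805] turn [-0.05  0.04  0.02]
```

>>> {"api": "apply_moves", "payload": {"series": [[[0.1, -0.1, 1, 0, 0, 0, 0.5], [0, 0, 1.4, 0, 0, 0, 0.5], [0, 0, 0.7, 0, 0, 0, 0.5], [0, 0, 0.3, 0, 0, 0, 0.5], [0, 0, 0.1, 0, 0, 0, 0.5], [0, 0, 0, 0, 0, 0, 0.5], [0, 0, 0, 0, 0, 0, 0.5]]]}}

```text
t: 16.4
ee_pos: [522.1, 351.3, 103.5]
orientation: [2.221, 2.222, 0.001]
ft_force: [0.1, -0.1, -2.1]
width: 68.2
```

>>> {"api": "apply_moves", "payload": {"series": [[[0, 0, 0.1, 0, 0, 0, 0.5], [0, 0, 0.1, 0, 0, 0, 0.5], [0, 0, 0, 0, 0, 0, 0.5], [0, 0, 0, 0, 0, 0, 0.5]]]}}

```text
t: 16.8
ee_pos: [521.9, 351.1, 101.2]
orientation: [2.221, 2.222, 0.0]
ft_force: [-0.4, 0.6, -0.9]
width: 68.8
```

>>> {"api": "apply_moves", "payload": {"series": [[[0, 0, 0.1, 0, 0, 0, 0.5], [0, 0, 0, 0, 0, 0, 0.5], [0, 0, 0, 0, 0, 0, 0.5]]]}}

```text
t: 17.1
ee_pos: [521.9, 351.1, 100.1]
orientation: [-2.221, -2.222, 0.0]
ft_force: [-1.1, -0.1, -1.2]
width: 68.3
```

>>> {"api": "apply_moves", "payload": {"series": [[[0, 0, 0.08, 0, 0, 0, 0.5], [0, 0, 0, 0, 0, 0, 0.5], [0, 0, 0, 0, 0, 0, 0.5]]]}}

```text
t: 17.4
ee_pos: [521.9, 351.2, 99.9]
orientation: [2.221, 2.222, 0.0]
ft_force: [-3.1, -0.6, 5.1]
width: 68.5
```

>>> {"api": "apply_moves", "payload": {"series": [[[0, 0, 0, 0, 0, 0, 0.82], [0, 0, 0, 0, 0, 0, 0.9], [0, 0, 0, 0, 0, 0, 1], [0, 0, 0, 0, 0, 0, 1], [0, 0, -0.7, 0, 0, 0, 1], [0, 0, -1.5, 0, 0, 0, 1], [0, 0, -3, 0, 0, 0, 1], [0, 0, -4, 0, 0, 0, 1], [0, 0, -4, 0, 0, 0, 1], [0, 0, -2, 0, 0, 0, 1], [0, 0, 0, 0, 0, 0, 1], [0, 0, 0, 0, 0, 0, 1]]]}}

```text
t: 18.6
ee_pos: [521.8, 351.1, 252.1]
orientation: [2.221, 2.222, 0.002]
ft_force: [-0.2, -0.8, -0.2]
width: 87.7
```

```bash
python3 go.py 558 -108 240 90;  python3 - <<'E'
from m import *
w=ctrl.get_image('wrist')
cv2.imwrite('pics/w8.png',w['img']); np.save('w8.npy',w,allow_pickle=True)
E
```

```text
t 18.6 pos [521.8 351.1 252.1] yaw 90.03 tilt [ 1.e-03  6.e-04 -1.e+00] w 87.7 q6 0.57
shift cm [-45.91    3.593   1.179] turn [ 0.06 -0.04  0.03]
```

View pics/w8.png

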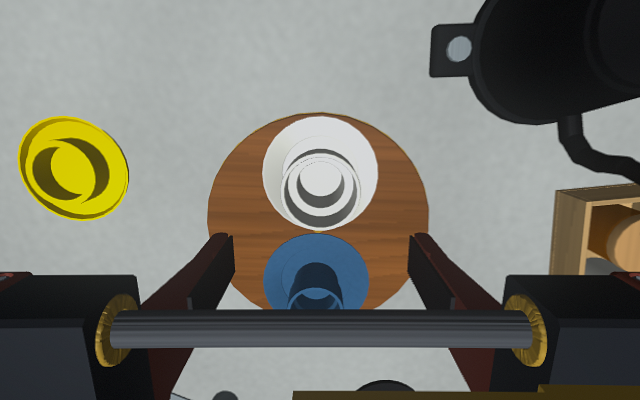

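Both cups stand centred on their saucers. Now the dripper: travel first, then yaw to line up with the handle.

>>> {"api": "apply_moves", "payload": {"series": [[[-2, 0.2, 0, 0, 0, 0, 1], [-4.2, 0.31, 0, 0, 0, 0, 1], [-4.2, 0.31, 0, 0, 0, 0, 1], [-4.2, 0.31, 0, 0, 0, 0, 1], [-4.2, 0.31, 0, 0, 0, 0, 1], [-4.2, 0.31, 0, 0, 0, 0, 1], [-4.2, 0.31, 0, 0, 0, 0, 1], [-4.2, 0.31, 0, 0, 0, 0, 1], [-4.2, 0.31, 0, 0, 0, 0, 1], [-4.2, 0.31, 0, 0, 0, 0, 1], [-4.2, 0.31, 0, 0, 0, 0, 1], [-1.9, 0.31, 0, 0, 0, 0, 1]]]}}

```text
t: 19.85
ee_pos: [556.7, -111.6, 249.9]
orientation: [-2.222, -2.218, 0.003]
ft_force: [0.6, 0.0, -0.1]
width: 87.8
```

>>> {"api": "apply_moves", "payload": {"series": [[[0, 0, 0, 0, 0, 7.9, 1], [0, 0, 0, 0, 0, 7.9, 1], [0, 0, 0, 0, 0, 7.9, 1], [0, 0, 0, 0, 0, 7.9, 1], [0, 0, 0, 0, 0, 7.9, 1], [0, 0, 0, 0, 0, 7.9, 1], [0, 0, 0, 0, 0, 7.9, 1], [0, 0, 0, 0, 0, 7.9, 1], [0, 0, 0, 0, 0, 7.9, 1], [0, 0, 0, 0, 0, 0, 1], [0, 0, 0, 0, 0, 0, 1]]]}}

```text
t: 20.95
ee_pos: [557.3, -108.3, 250.4]
orientation: [-3.097, -0.522, 0.003]
ft_force: [0.2, 0.1, -0.3]
width: 87.5
```

```bash
python3 go.py 558 -108 240 19;  python3 - <<'E'
from m import *
w=ctrl.get_image('wrist')
cv2.imwrite('pics/w9.png',w['img']); np.save('w9.npy',w,allow_pickle=True)
m=orange_fit(w,0,0); hd=np.argwhere(m)[:,::-1]
k=blob(m,(320,240))[:,0]; print(cv2.boundingRect(k))
P=onz(w,k,158); d=np.hypot(P[:,0]-495,P[:,1]+130); Q=P[(d>46)&(d<54)]; c,e=fixr(Q,50,(495,-130)); print('rim',len(Q),c,e)
P=onz(w,hd.astype(float),152); d=np.hypot(*(P[:,:2]-c).T); Hh=P[(d>57)&(d<90)]; v=Hh[:,:2].mean(0)-c; print('handle',len(Hh),np.degrees(np.arctan2(v[1],v[0])),d[d<95].max(),Hh.mean(0),cv2.minAreaRect(Hh[:,:2].astype(np.float32)))
E
```

```text
t 20.95 pos [ 557.3 -108.3  250.4] yaw 19.12 tilt [-2.e-03  3.e-04 -1.e+00] w 87.5 q6 1.02
shift cm [ 0.076 -0.005  1.037] turn [-0.05  0.1   0.12]
(286, 183, 49, 55)
rim 48 [ 495.46063451 -129.82886279] 1.1817864553062176
handle 323 16.174429967710857 82.52881754645526 [ 564.85909761 -109.70032648  152.        ] ((562.6284790039062, -111.11798858642578), (25.19378089904785, 10.971670150756836), 19.005983352661133)
```

View pics/w9.png

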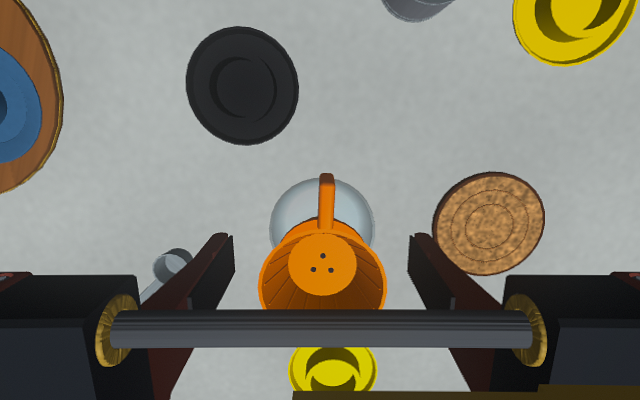

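Run:
```python
from m import *
w=np.load('w9.npy',allow_pickle=True).item(); g=cv2.split(w['img'])
H,S,V=[a.astype(int) for a in cv2.split(cv2.cvtColor(w['img'],cv2.COLOR_BGR2HSV))]
m=(S>150)&(H<20); pts=[]
for v in range(180,224,2):
    r=np.where(m[v,300:350])[0]+300; pts.append(((r.min()+r.max())/2,v)); print(v,r.min(),r.max(),end='; ')
P=onz(w,pts,150); vx,vy,x0,y0=cv2.fitLine(P[:,:2].astype(np.float32),cv2.DIST_HUBER,0,.01,.01).ravel(); a=np.degrees(np.arctan2(vy,vx)); print(a,x0,y0)
n=np.array([-vy,vx]); print('offset of stack axis from handle line',n@(np.array([495.3,-130])-[x0,y0]),'TCP off',n@(np.array([557.3,-108.3])-[x0,y0]))
```

```text
180 320 333; 182 320 333; 184 320 334; 186 320 334; 188 320 334; 190 320 334; 192 319 334; 194 319 334; 196 319 334; 198 319 334; 200 319 333; 202 319 333; 204 319 333; 206 319 333; 208 319 333; 210 319 333; 212 319 333; 214 319 333; 216 318 333; 218 313 333; 220 307 337; 222 303 343; 16.030283 559.8034 -111.728905
offset of stack axis from handle line 0.25167665405851736 TCP off 3.9868787459908317
```

>>> {"api": "apply_moves", "payload": {"series": [[[0, 0.35, 1, 0, 0, 1, 1], [0, 0, 2, 0, 0, 0, 1], [0, 0, 2, 0, 0, 0, 1], [0, 0, 1.5, 0, 0, 0, 1], [0, 0, 0, 0, 0, 0, 1], [0, 0, 0, 0, 0, 0, 1], [0, 0, 0, 0, 0, 0, 1]]]}}

```text
t: 21.7
ee_pos: [559.9, -111.4, 187.0]
orientation: [3.103, 0.49, 0.002]
ft_force: [0.6, 0.4, 0.1]
width: 88.0
```

```bash
cat > hd.py <<'E'
from m import *; from scipy.spatial.transform import Rotation as R
o=ctrl.get_obs(); M=R.from_rotvec(o['orientation']).as_matrix(); w=ctrl.get_image('wrist')
H,S,V=[a.astype(int) for a in cv2.split(cv2.cvtColor(w['img'],cv2.COLOR_BGR2HSV))]
m=(S>150)&(H<20); e=[]
for v in range(130,320,6):
    r=np.where(m[v,260:390])[0]+260
    if len(r) and r.max()-r.min()<35: e.append((r.min(),r.max(),v))
print(e); e=np.array(e[1:])
for z in(152,):
    L=(onz(w,e[:,[0,2]].astype(float),z)-o['ee_pos'])@M; Rr=(onz(w,e[:,[1,2]].astype(float),z)-o['ee_pos'])@M
    print('tool-frame x',np.round(L[:,0],1),'centre y',np.round((L+Rr)[:,1]/2,1),'w',np.round((Rr-L)[:,1],1))
cv2.imwrite('pics/hd.png',w['img'])
E
python3 go.py 557 -112 140 18; python3 hd.py
```

```text
t 21.7 pos [ 559.9 -111.4  187. ] yaw 17.94 tilt [ 1.2e-03 -3.0e-04 -1.0e+00] w 88.0 q6 1.04
shift cm [-0.301 -0.031  4.704] turn [ 0.03 -0.06 -0.06]
[(np.int64(315), np.int64(328), 196), (np.int64(313), np.int64(330), 202), (np.int64(313), np.int64(331), 208), (np.int64(312), np.int64(331), 214), (np.int64(312), np.int64(331), 220), (np.int64(312), np.int64(331), 226), (np.int64(312), np.int64(331), 232), (np.int64(312), np.int64(331), 238), (np.int64(311), np.int64(330), 244), (np.int64(303), np.int64(334), 250)]
tool-frame x [20.6 17.2 13.7 10.2  6.7  3.1 -0.5 -4.1 -7.8] centre y [ 0.8  1.   0.8  0.8  0.8  0.8  0.8  0.2 -0.9] w [ 9.3  9.9 10.5 10.5 10.6 10.7 10.7 10.8 17.6]
```

View pics/hd.png

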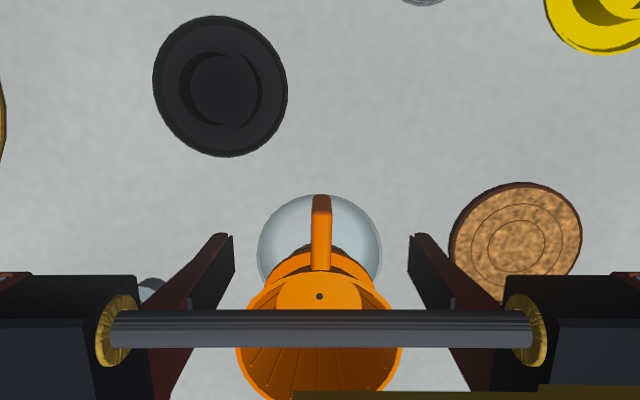

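The flange causes the widening at row 250. The handle's top bar runs from row 211 to 271, centred between the fingers (x≈322), and the TCP is about 67 mm from the axis. Descend and pinch.

>>> {"api": "apply_moves", "payload": {"series": [[[-0.1, 0.05, 1, 0, 0, 0, 1], [0, 0, 1.5, 0, 0, 0, 1], [0, 0, 1.5, 0, 0, 0, 1], [0, 0, 0.7, 0, 0, 0, 1], [0, 0, 0, 0, 0, 0, 0.8], [0, 0, 0, 0, 0, 0, 0.6], [0, 0, 0, 0, 0, 0, 0.5], [0, 0, 0, 0, 0, 0, 0.4], [0, 0, 0, 0, 0, 0, 0.35], [0, 0, 0, 0, 0, 0, 0.3], [0, 0, 0, 0, 0, 0, 0.25], [0, 0, 0, 0, 0, 0, 0.22]]]}}

```text
t: 22.95
ee_pos: [558.6, -112.0, 139.4]
orientation: [3.103, 0.49, 0.0]
ft_force: [-0.1, 1.0, 0.4]
width: 27.7
```

>>> {"api": "apply_moves", "payload": {"series": [[[0, 0, 0, 0, 0, 0, 0.2], [0, 0, 0, 0, 0, 0, 0.18], [0, 0, 0, 0, 0, 0, 0.16], [0, 0, 0, 0, 0, 0, 0.12], [0, 0, 0, 0, 0, 0, 0.05], [0, 0, 0, 0, 0, 0, 0], [0, 0, 0, 0, 0, 0, 0], [0, 0, 0, 0, 0, 0, 0]]]}}

```text
t: 23.75
ee_pos: [558.5, -111.9, 139.4]
orientation: [3.103, 0.49, -0.0]
ft_force: [0.1, -0.7, -0.0]
width: 12.0
```

```bash
python3 go.py 557 -112 140 18
```

```text
t 23.75 pos [ 558.5 -111.9  139.4] yaw 17.93 tilt [-0. -0. -1.] w 12.0 q6 1.04
shift cm [-0.149 -0.043 -0.062] turn [ 0.    0.   -0.07]
```

>>> {"api": "apply_moves", "payload": {"series": [[[0, 0, -0.3, 0, 0, 0, 0], [0, 0, -0.5, 0, 0, 0, 0], [0, 0, -0.8, 0, 0, 0, 0], [0, 0, -1.2, 0, 0, 0, 0], [0, 0, -1.2, 0, 0, 0, 0], [0, 0, -0.5, 0, 0, 0, 0], [0, 0, 0, 0, 0, 0, 0], [0, 0, 0, 0, 0, 0, 0]]]}}

```text
t: 24.55
ee_pos: [558.5, -111.9, 184.5]
orientation: [3.103, 0.49, 0.0]
ft_force: [0.1, -1.2, -1.7]
width: 11.5
```

```bash
python3 go.py 675 19.5 140 18
python3 - <<'E'
from m import *; from scipy.spatial.transform import Rotation as R
o=ctrl.get_obs(); M=R.from_rotvec(o['orientation']).as_matrix()
t=ctrl.get_image('top'); s=ctrl.get_image('scene'); w=ctrl.get_image('wrist'); np.save('w10.npy',w,allow_pickle=True)
A=cv2.resize(t['img'][170:250,340:420],(400,400),interpolation=2);B=cv2.resize(s['img'][150:250,220:320],(400,400),interpolation=2)
C=cv2.resize(w['img'][:320],(640,320))[60:260]
c=np.zeros((600,800,3),np.uint8); c[:400,:400]=A;c[:400,400:]=B;c[400:,:640]=C
cv2.imwrite('pics/d1.png',c)
E
```

```text
t 24.55 pos [ 558.5 -111.9  184.5] yaw 17.93 tilt [ 2.e-04 -1.e-04 -1.e+00] w 11.5 q6 1.04
shift cm [15.131 -8.92   4.452] turn [ 0.01 -0.01 -0.07]
```

View pics/d1.png

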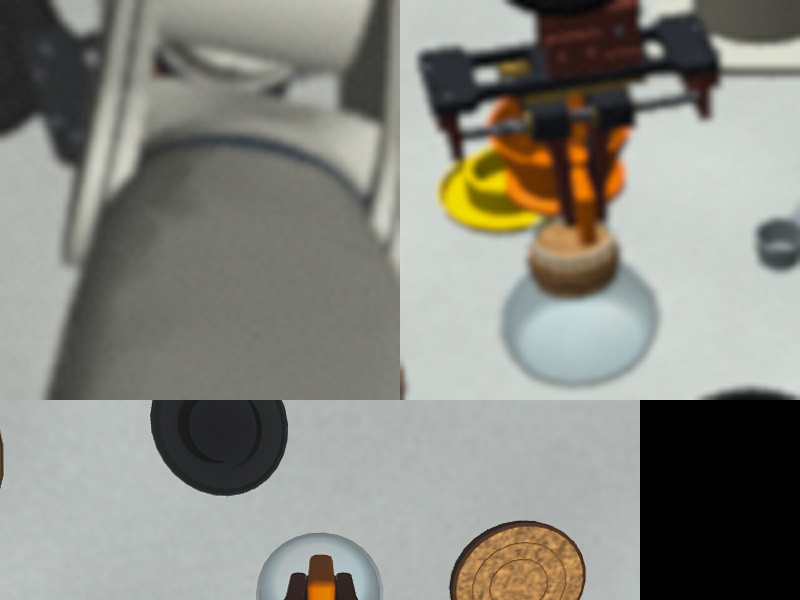

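Run:
```python
from m import *; from scipy.spatial.transform import Rotation as R
o=ctrl.get_obs(); M=R.from_rotvec(o['orientation']).as_matrix(); p=np.array([558.5,-111.9,184.5])
w=np.load('w10.npy',allow_pickle=True).item()
H,S,V=[a.astype(int) for a in cv2.split(cv2.cvtColor(w['img'],cv2.COLOR_BGR2HSV))]
m=(S>150)&(H<20)&(V>60)
for v in range(230,400,10):
    r=np.where(m[v,150:430])[0]+150
    if len(r):
        Q=(onz(w,[(r.min(),v),(r.max(),v)],158+45.1)-p)@M
        print(v,r.min(),r.max(),np.round(Q[:,:2],1).tolist())
```

```text
230 310 332 [[24.3, -4.0], [24.3, 4.7]]
240 308 334 [[20.1, -4.8], [20.1, 5.5]]
250 307 335 [[15.8, -5.2], [15.8, 6.0]]
260 307 334 [[11.4, -5.3], [11.4, 5.6]]
270 308 334 [[7.0, -4.9], [7.0, 5.7]]
280 308 334 [[2.5, -5.0], [2.5, 5.7]]
290 308 334 [[-2.1, -5.0], [-2.1, 5.7]]
300 308 334 [[-6.7, -5.1], [-6.7, 5.8]]
350 300 342 [[-31.2, -8.8], [-31.2, 9.5]]
360 299 343 [[-36.4, -9.3], [-36.4, 10.0]]
370 298 344 [[-41.6, -9.9], [-41.6, 10.5]]
380 297 344 [[-46.9, -10.4], [-46.9, 10.6]]
390 297 345 [[-52.3, -10.5], [-52.3, 11.1]]
```

The dripper is lifted level and the carafe stayed put. Carry it to the stand.

>>> {"api": "apply_moves", "payload": {"series": [[[0.6, -0.4, 0, 0, 0, 0, 0], [1.5, -0.9, 0, 0, 0, 0, 0], [2.5, -1.4, 0, 0, 0, 0, 0], [2.5, -1.5, 0, 0, 0, 0, 0], [2.5, -1.5, 0, 0, 0, 0, 0], [2.5, -1.5, 0, 0, 0, 0, 0], [2, -1.2, 0, 0, 0, 0, 0], [1.05, -0.5, 0, 0, 0, 0, 0], [0, 0, 0, 0, 0, 0, 0], [0, 0, 0, 0, 0, 0, 0]]]}}

```text
t: 25.7
ee_pos: [674.8, 19.4, 183.9]
orientation: [3.103, 0.49, -0.002]
ft_force: [-0.6, -0.1, -0.7]
width: 12.0
```

>>> {"api": "apply_moves", "payload": {"series": [[[0, 0, 1.5, 0, 0, 0, 0], [0, 0, 2.5, 0, 0, 0, 0], [0, 0, 2.5, 0, 0, 0, 0], [0, 0, 2, 0, 0, 0, 0], [0, 0, 1, 0, 0, 0, 0], [0, 0, 0, 0, 0, 0, 0], [0, 0, 0, 0, 0, 0, 0]]]}}

```text
t: 26.4
ee_pos: [675.5, 18.9, 89.7]
orientation: [3.103, 0.489, 0.001]
ft_force: [-0.6, 0.5, -0.2]
width: 11.8
```

```bash
python3 go.py 675.3 19.7 62 18
python3 - <<'E'
from m import *
for n,z in(('top',0),('scene',0)):
    d=ctrl.get_image(n); m=masks(d['img'])['orange']; mm=masks(d['img'])
    cs,_=cv2.findContours(m.astype(np.uint8),0,1); print(n,[(cv2.boundingRect(c)) for c in cs if cv2.contourArea(c)>15])
    cv2.imwrite(f'pics/d2{n}.png',d['img'])
    print(proj(d,[(612.2,-.7,8),(612.2,-.7,88)]))
E
```

```text
t 26.4 pos [675.5  18.9  89.7] yaw 17.9 tilt [ 3.e-04 -0.e+00 -1.e+00] w 11.8 q6 1.27
shift cm [ 0.006 -0.078  2.768] turn [ 0.01 -0.02 -0.1 ]
top [(575, 390, 15, 10), (538, 350, 51, 50), (0, 126, 3, 19), (7, 115, 16, 90), (76, 103, 8, 6), (26, 102, 49, 114), (50, 86, 12, 11), (73, 79, 6, 10), (36, 74, 10, 32), (61, 71, 7, 8), (591, 56, 6, 20), (51, 52, 11, 24), (17, 44, 12, 70), (584, 42, 5, 39), (607, 38, 11, 37), (113, 32, 16, 43), (528, 28, 13, 36), (588, 27, 8, 24), (501, 23, 20, 49), (209, 21, 19, 53), (95, 21, 14, 47), (484, 13, 17, 59), (190, 13, 23, 62), (139, 13, 3, 17), (385, 9, 24, 64), (287, 7, 24, 67), (538, 0, 29, 71), (507, 0, 8, 18), (462, 0, 8, 28), (427, 0, 51, 72), (427, 0, 8, 11), (403, 0, 20, 73), (366, 0, 13, 31), (330, 0, 50, 73), (306, 0, 19, 74), (233, 0, 51, 74), (236, 0, 7, 13), (218, 0, 11, 23), (175, 0, 10, 34), (139, 0, 46, 75), (122, 0, 9, 20), (80, 0, 4, 14), (55, 0, 12, 41)]
[[333.3337019  178.81958401]
 [333.92229753 173.55666385]]
scene [(36, 396, 22, 4), (59, 392, 524, 8), (618, 314, 22, 19), (128, 132, 36, 23), (348, 120, 161, 38), (328, 120, 6, 7), (145, 118, 141, 9), (425, 61, 27, 9)]
[[307.70386409 262.14544256]
 [307.63965671 240.79435085]]
```

>>> {"api": "apply_moves", "payload": {"series": [[[0, -0.07, 1, 0, 0, 0, 0], [0, 0, 0.8, 0, 0, 0, 0], [0, 0, 0.4, 0, 0, 0, 0], [0, 0, 0.2, 0, 0, 0, 0], [0, 0, 0, 0, 0, 0, 0], [0, 0, 0, 0, 0, 0, 0]]]}}

```text
t: 27.1
ee_pos: [675.2, 20.0, 65.4]
orientation: [3.103, 0.49, 0.0]
ft_force: [0.6, 0.3, -0.5]
width: 12.0
```

>>> {"api": "apply_moves", "payload": {"series": [[[0, 0, 0.15, 0, 0, 0, 0], [0, 0, 0.1, 0, 0, 0, 0], [0, 0, 0, 0, 0, 0, 0], [0, 0, 0, 0, 0, 0, 0]]]}}

```text
t: 27.5
ee_pos: [675.1, 20.0, 62.9]
orientation: [3.103, 0.49, 0.0]
ft_force: [0.0, 0.2, -0.9]
width: 11.5
```

Run:
```python
from m import *
d=ctrl.get_image('scene'); w=ctrl.get_image('wrist'); t=ctrl.get_image('top')
c=np.zeros((560,800,3),np.uint8); c[:400,:400]=cv2.resize(d['img'][200:290,262:352],(400,400),interpolation=2)
c[:400,400:]=cv2.resize(t['img'][135:215,290:370],(400,400),interpolation=2); c[400:,:400]=cv2.resize(w['img'][:256],(400,160))
cv2.imwrite('pics/d3.png',c)
```

```text
(no output)
```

View pics/d3.png

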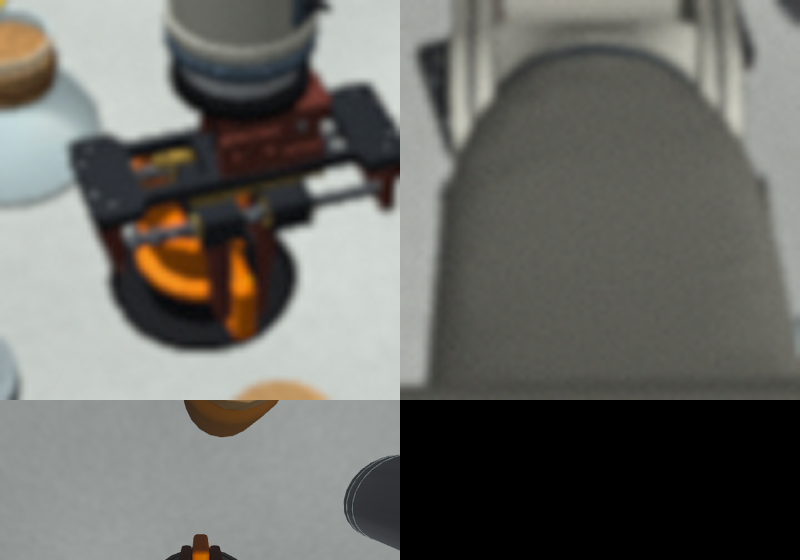

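The scene crop shows the dripper over the stand, level and about to seat.

>>> {"api": "apply_moves", "payload": {"series": [[[0, 0, 0.1, 0, 0, 0, 0], [0, 0, 0, 0, 0, 0, 0], [0, 0, 0, 0, 0, 0, 0]]]}}

```text
t: 27.95
ee_pos: [675.1, 20.0, 61.8]
orientation: [3.103, 0.49, -0.0]
ft_force: [-0.1, -0.3, -0.4]
width: 11.3
```

>>> {"api": "apply_moves", "payload": {"series": [[[0, 0, 0.08, 0, 0, 0, 0], [0, 0, 0, 0, 0, 0, 0], [0, 0, 0, 0, 0, 0, 0]]]}}

```text
t: 28.25
ee_pos: [675.2, 20.0, 61.3]
orientation: [3.103, 0.49, 0.0]
ft_force: [0.6, 0.5, 2.1]
width: 11.6
```

>>> {"api": "apply_moves", "payload": {"series": [[[0, 0, 0, 0, 0, 0, 0.16], [0, 0, 0, 0, 0, 0, 0.25], [0, 0, 0, 0, 0, 0, 0.4], [0, 0, 0, 0, 0, 0, 0.6], [0, 0, 0, 0, 0, 0, 0.9], [0, 0, 0, 0, 0, 0, 0.9], [0, 0, -0.7, 0, 0, 0, 0.9], [0, 0, -1.5, 0, 0, 0, 0.9], [0, 0, -3, 0, 0, 0, 1], [0, 0, -4, 0, 0, 0, 1], [0, 0, -4, 0, 0, 0, 1], [0, 0, -4, 0, 0, 0, 1]]]}}

```text
t: 29.45
ee_pos: [675.1, 20.0, 236.2]
orientation: [3.103, 0.49, 0.002]
ft_force: [0.5, -0.3, -0.1]
width: 87.5
```

>>> {"api": "apply_moves", "payload": {"series": [[[-3, 0, -1, 0, 0, 0, 1], [-3, 0, 0, 0, 0, 0, 1], [-3, 0, 0, 0, 0, 0, 1], [-3, 0, 0, 0, 0, 0, 1], [0, 0, 0, 0, 0, 0, 1], [0, 0, 0, 0, 0, 0, 1]]]}}

```text
t: 30.05
ee_pos: [561.4, -17.0, 244.7]
orientation: [3.103, 0.489, 0.004]
ft_force: [0.3, 0.0, -0.6]
width: 87.9
```

```bash
python3 go.py 495 -130 250 90
python3 - <<'E'
from m import *
w=ctrl.get_image('wrist'); np.save('w11.npy',w,allow_pickle=True); cv2.imwrite('pics/w11.png',w['img'])
H,S,V=[a.astype(int) for a in cv2.split(cv2.cvtColor(w['img'],cv2.COLOR_BGR2HSV))]
m=(S>150)&(H<20)&(V>50)
c=proj(w,[(612.2,-.7,80)])[0]; print(c)
k=blob(m,(float(c[0]),float(c[1])))[:,0]; P=onz(w,k,80); d=np.hypot(P[:,0]-612,P[:,1]+.7); Q=P[(d>44)&(d<56)]; print('rim',len(Q),fixr(Q,50,(612,-1)),circ(Q))
k=blob(V<60,(float(c[0])-75,float(c[1])))[:,0]; print(cv2.boundingRect(k))
E
```

```text
t 30.05 pos [561.4 -17.  244.7] yaw 17.9 tilt [ 0.0025 -0.     -1.    ] w 87.9 q6 1.21
shift cm [-9.787  8.709 -0.549] turn [  0.13  -0.09 -72.1 ]
[320.31577612 126.15021192]
rim 322 (array([ 6.13312079e+02, -1.85681558e-02]), np.float64(0.7637629563158789)) (array([6.13412765e+02, 1.54381136e-02]), np.float64(49.54975885095837))
(0, 233, 640, 167)
```

View pics/w11.png

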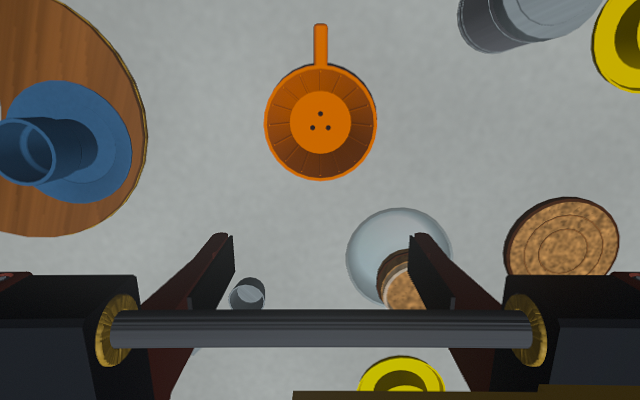

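The dripper is seated on the stand: its rim fit is (613.3, 0) against the stand at (612.5, -0.4), with an even dark tray edge around it. Now the carafe.

>>> {"api": "apply_moves", "payload": {"series": [[[-2, 1.8, 0, 0, 0, 0, 1], [-3, 2.6, 0, 0, 0, 0, 1], [-3, 2.6, 1.5, 0, 0, 0, 1], [-1.8, 1.7, 2, 0, 0, 0, 1], [0, 0, 2, 0, 0, 0, 1], [0, 0, 2, 0, 0, 0, 1], [0, 0, 0, 0, 0, 0, 1], [0, 0, 0, 0, 0, 0, 1]]]}}

```text
t: 30.9
ee_pos: [495.4, -129.8, 168.3]
orientation: [-3.103, -0.49, 0.0]
ft_force: [-0.2, 0.4, 1.1]
width: 87.9
```

```bash
python3 go.py 495 -130 83 18
python3 - <<'E'
from m import *; from scipy.spatial.transform import Rotation as R
o=ctrl.get_obs(); M=R.from_rotvec(o['orientation']).as_matrix()
w=ctrl.get_image('wrist'); np.save('w12.npy',w,allow_pickle=True); cv2.imwrite('pics/w12.png',w['img'])
H,S,V=[a.astype(int) for a in cv2.split(cv2.cvtColor(w['img'],cv2.COLOR_BGR2HSV))]
m=(H>5)&(H<25)&(S>60)
for v in range(200,310,10):
    r=np.where(m[v,238:404])[0]+238
    if len(r)>3: print(v,r.min(),r.max(),np.round(((onz(w,[(r.min(),v),(r.max(),v)],98)-o['ee_pos'])@M)[:,:2],1).tolist())
E
```

```text
t 30.9 pos [ 495.4 -129.8  168.3] yaw 17.96 tilt [-1.e-04  0.e+00 -1.e+00] w 87.9 q6 0.98
shift cm [-4.200e-02  6.000e-03  8.528e+00] turn [-0.    0.   -0.04]
200 276 368 [[11.9, -28.8], [11.9, 31.1]]
210 282 370 [[5.1, -25.1], [5.1, 32.7]]
220 282 365 [[-1.8, -25.3], [-1.8, 29.6]]
230 280 365 [[-8.8, -26.9], [-8.9, 29.8]]
240 284 361 [[-16.0, -24.4], [-16.0, 27.4]]
250 294 351 [[-23.3, -17.8], [-23.3, 20.8]]
260 321 325 [[-30.7, 0.5], [-30.7, 3.2]]
```

View pics/w12.png

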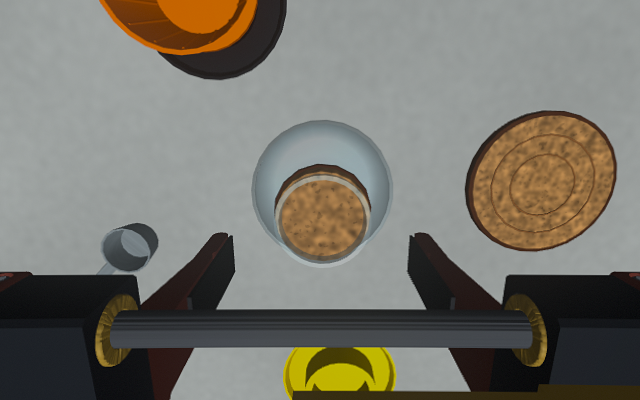

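The carafe mouth is centred at about (323,222), between the fingers. Descend and grip.

>>> {"api": "apply_moves", "payload": {"series": [[[0, 0.12, 1, 0, 0, 0, 1], [0, 0, 2, 0, 0, 0, 1], [0, 0, 2, 0, 0, 0, 1], [0, 0, 2, 0, 0, 0, 1], [0, 0, 1, 0, 0, 0, 1], [0, 0, 0.5, 0, 0, 0, 1], [0, 0, 0, 0, 0, 0, 1], [0, 0, 0, 0, 0, 0, 0.8], [0, 0, 0, 0, 0, 0, 0.72], [0, 0, 0, 0, 0, 0, 0.65], [0, 0, 0, 0, 0, 0, 0.5], [0, 0, 0, 0, 0, 0, 0.4]]]}}

```text
t: 32.15
ee_pos: [495.2, -131.1, 83.6]
orientation: [3.103, 0.49, 0.001]
ft_force: [-0.9, 0.9, 4.9]
width: 63.4
```

>>> {"api": "apply_moves", "payload": {"series": [[[0, 0, 0, 0, 0, 0, 0.4], [0, 0, 0, 0, 0, 0, 0.4], [0, 0, 0, 0, 0, 0, 0.4]]]}}

```text
t: 32.45
ee_pos: [495.2, -131.1, 83.6]
orientation: [3.103, 0.49, 0.001]
ft_force: [-1.3, 1.4, 6.1]
width: 63.8
```

```bash
python3 go.py 557.5 -316.3 140 18
python3 - <<'E'
from m import *
w=np.load('w12.npy',allow_pickle=True).item()
H,S,V=[a.astype(int) for a in cv2.split(cv2.cvtColor(w['img'],cv2.COLOR_BGR2HSV))]
k=blob((S>60)&(H<25),(540,180))[:,0]; P=onz(w,k,10); print(circ(P))
E
```

```text
t 32.45 pos [ 495.2 -131.1   83.6] yaw 17.93 tilt [ 9.e-04 -3.e-04 -1.e+00] w 63.8 q6 0.98
shift cm [ 0.228 19.541 -5.627] turn [ 0.03 -0.04 -0.07]
(array([ 557.55377147, -315.88969017]), np.float64(64.41833114029812))
```

>>> {"api": "apply_moves", "payload": {"series": [[[0, 0, -0.4, 0, 0, 0, 0.4], [0, 0, -0.8, 0, 0, 0, 0.4], [0, 0, -1.2, 0, 0, 0, 0.4], [0, 0, -1.2, 0, 0, 0, 0.4], [0, 0, -0.6, 0, 0, 0, 0.4], [0, 0, 0, 0, 0, 0, 0.4]]]}}

```text
t: 33.05
ee_pos: [495.7, -131.3, 126.5]
orientation: [3.102, 0.489, 0.004]
ft_force: [-0.4, -0.2, -2.4]
width: 63.7
```

>>> {"api": "apply_moves", "payload": {"series": [[[0, 0.8, 0, 0, 0, 0, 0.4], [0, 1.7, 0, 0, 0, 0, 0.4], [0, 2.5, 0, 0, 0, 0, 0.4], [0.1, 2.5, 0, 0, 0, 0, 0.4], [0.1, 2.5, 0, 0, 0, 0, 0.4], [0, 2.5, 0, 0, 0, 0, 0.4], [0, 2.5, 0, 0, 0, 0, 0.4], [0, 2.2, 0, 0, 0, 0, 0.4], [0, 1.5, 0, 0, 0, 0, 0.4], [0, 0.8, 0, 0, 0, 0, 0.4], [0, 0, 0, 0, 0, 0, 0.4], [0, 0, 0, 0, 0, 0, 0.4]]]}}

```text
t: 34.25
ee_pos: [556.3, -315.4, 124.7]
orientation: [-3.102, -0.49, 0.001]
ft_force: [-0.8, 1.4, -2.2]
width: 63.7
```

```bash
python3 go.py 557.5 -316.2 93.6 18
python3 - <<'E'
from m import *
w=ctrl.get_image('wrist'); cv2.imwrite('pics/w13.png',w['img'])
E
```

```text
t 34.25 pos [ 556.3 -315.4  124.7] yaw 17.93 tilt [-1.e-03  8.e-04 -1.e+00] w 63.7 q6 0.72
shift cm [0.092 0.12  3.107] turn [-0.06  0.04 -0.07]
```

View pics/w13.png

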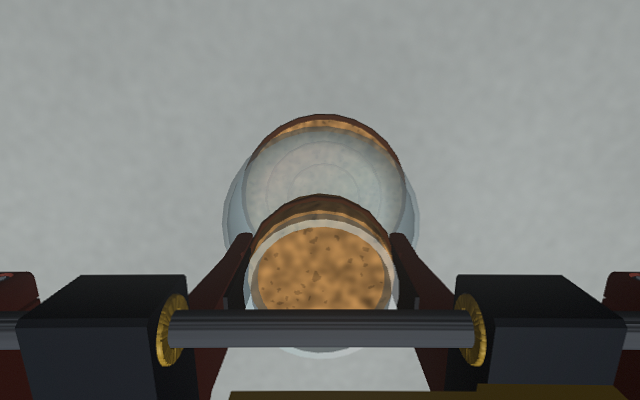

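The carafe hangs upright over the trivet: belly centre column is about 321, trivet about 325. Apply the small correction and lower.

>>> {"api": "apply_moves", "payload": {"series": [[[0.08, 0.12, 0.8, 0, 0, 0, 0.4], [0, 0, 1, 0, 0, 0, 0.4], [0, 0, 0.6, 0, 0, 0, 0.4], [0, 0, 0.3, 0, 0, 0, 0.4], [0, 0, 0.1, 0, 0, 0, 0.4], [0, 0, 0, 0, 0, 0, 0.4], [0, 0, 0, 0, 0, 0, 0.4]]]}}

```text
t: 35.0
ee_pos: [558.1, -316.9, 97.3]
orientation: [3.103, 0.49, 0.001]
ft_force: [0.0, 0.7, -3.0]
width: 63.8
```

>>> {"api": "apply_moves", "payload": {"series": [[[0, 0, 0.1, 0, 0, 0, 0.4], [0, 0, 0, 0, 0, 0, 0.4], [0, 0, 0, 0, 0, 0, 0.4]]]}}

```text
t: 35.3
ee_pos: [558.0, -316.9, 96.2]
orientation: [3.103, 0.49, 0.0]
ft_force: [-0.4, -0.4, -2.4]
width: 63.6
```

>>> {"api": "apply_moves", "payload": {"series": [[[0, 0, 0.1, 0, 0, 0, 0.4], [0, 0, 0.08, 0, 0, 0, 0.4], [0, 0, 0, 0, 0, 0, 0.4], [0, 0, 0, 0, 0, 0, 0.4]]]}}

```text
t: 35.7
ee_pos: [557.9, -316.8, 94.2]
orientation: [-3.103, -0.49, 0.0]
ft_force: [-0.4, -0.7, -2.2]
width: 63.4
```

>>> {"api": "apply_moves", "payload": {"series": [[[0, 0, 0.07, 0, 0, 0, 0.4], [0, 0, 0, 0, 0, 0, 0.4], [0, 0, 0, 0, 0, 0, 0.4]]]}}

```text
t: 36.0
ee_pos: [558.0, -316.8, 93.7]
orientation: [3.103, 0.49, 0.0]
ft_force: [-0.3, 0.5, 0.0]
width: 64.4
```

Contact is starting (-2.2 → 0). One more small step, then release and rise.

>>> {"api": "apply_moves", "payload": {"series": [[[0, 0, 0.05, 0, 0, 0, 0.4], [0, 0, 0, 0, 0, 0, 0.4], [0, 0, 0, 0, 0, 0, 0.4]]]}}

```text
t: 36.3
ee_pos: [558.0, -316.8, 93.7]
orientation: [3.103, 0.49, 0.0]
ft_force: [-2.4, 2.1, 5.3]
width: 63.8
```

>>> {"api": "apply_moves", "payload": {"series": [[[0, 0, 0, 0, 0, 0, 0.78], [0, 0, 0, 0, 0, 0, 0.88], [0, 0, 0, 0, 0, 0, 1], [0, 0, 0, 0, 0, 0, 1], [0, 0, 0, 0, 0, 0, 1], [0, 0, -0.7, 0, 0, 0, 1], [0, 0, -1.5, 0, 0, 0, 1], [0, 0, -3, 0, 0, 0, 1], [0, 0, -4, 0, 0, 0, 1], [0, 0, -4, 0, 0, 0, 1], [0, 0, -4, 0, 0, 0, 1], [0, 0, 0, 0, 0, 0, 1]]]}}

```text
t: 37.5
ee_pos: [560.9, -318.5, 273.2]
orientation: [3.095, 0.488, 0.015]
ft_force: [0.2, 0.3, 0.3]
width: 87.9
```

>>> {"api": "apply_moves", "payload": {"series": [[[-2, 0, 0, 0, 0, 0, 1], [-4, 0, 0, 0, 0, 0, 1], [-4, 0, 0, 0, 0, 0, 1], [-2, 0, 0, 0, 0, 0, 1], [0, 0, 0, 0, 0, 0, 1], [0, 0, 0, 0, 0, 0, 1], [0, 0, 0, 0, 0, 0, 1]]]}}

```text
t: 38.2
ee_pos: [444.9, -353.7, 265.3]
orientation: [3.103, 0.49, 0.001]
ft_force: [-0.8, -0.2, -0.1]
width: 87.7
```

Run:
```python
from m import *
s=ctrl.get_image('scene'); w=ctrl.get_image('wrist'); t=ctrl.get_image('top')
c=np.zeros((600,800,3),np.uint8); c[:300,:800]=cv2.resize(s['img'][140:320,120:600],(800,300),interpolation=2)
c[300:,:400]=cv2.resize(w['img'],(400,300)); c[300:,400:]=cv2.resize(t['img'][80:260,185:485],(400,300)); cv2.imwrite('pics/end.png',c)
mm=masks(t['img']); k=blob(mm['cork'],(438,197))[:,0]; print(circ(onz(t,k,10)))
H,S,V=[a.astype(int) for a in cv2.split(cv2.cvtColor(t['img'],cv2.COLOR_BGR2HSV))]
k=blob((S>150)&(H<20)&(V>50),(334,176))[:,0];P=onz(t,k,80);d=np.hypot(P[:,0]-612,P[:,1]);Q=P[(d>43)&(d<56)];print('dripper top',fixr(Q,50,(612,0)))
```

```text
(array([ 573.82447996, -341.65354824]), np.float64(29.412814174433514))
dripper top (array([611.77677196,   2.11731141]), np.float64(3.0398340601230625))
```

View pics/end.png

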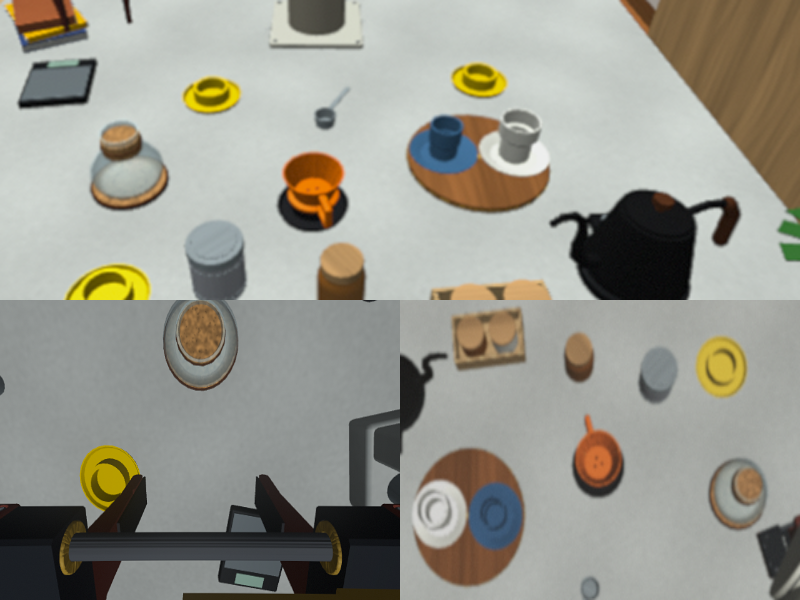

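All four pieces stand upright in their places, the tin has not moved, and the gripper is clear.

```bash
python3 -c "
from workcell import ctrl
o=ctrl.get_obs(); print(o['t'],o['width'],abs(o['qvel']).max()); print(ctrl.close_job())"
```

```text
38.35 87.74155419342969 0.00662217300265944
the job is handed in; nothing more can be done
None
```

I took the stack apart from the top in the order asked and handed the job in at about 38 s. The blue cup is on the blue saucer, the white cup on the white saucer, the dripper on the black stand and the carafe on the cork trivet. Each piece was lowered until the wrist force showed light contact (about 2 to 8 N of change), then let go.

- **Final pictures:** all four pieces stand upright and look centred. The tin and the yellow look-alikes were left alone, and the gripper was open and clear.
- **Dripper:** the close wrist view put its rim within about 1 mm of the stand's centre. The rougher overhead fit put it 2 to 3 mm off in y, with a 3 mm residual.
- **Carafe:** it was let go within about 1 mm of the trivet's centre. The last overhead trivet fit failed because the carafe covers the trivet, so its final centring was only checked by eye.
- **Pictures:** I viewed about 19, roughly five over the 14 allowed.

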